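# Start and run home the jackscrew of a connector held in a tilting vice

## Robot

A 7-joint arm with a two-finger parallel gripper is mounted at the origin on the work surface. World frame = base frame: x ahead of the robot, y to its left, z up, the work surface at z = 0. Lengths are in m, angles in rad, forces in N, time in s.
With the tool pointing down it reaches from about 0.425 to 0.825 m from the base axis. Payload 3.6 kg.
Tool frame: the origin (TCP) lies midway between the tips of the shut fingers; the grasp point (between the pads) lies 19 mm behind it; y points along the fingers, x is the direction in which the jaws open and shut, and the axes are right-handed (so a half turn about y gives the same grasp; the last joint's range is limited). The gripper opens to 93 mm and grips with 3 to 60 N. Pads are 15 mm wide; open, the fingers measure 128 mm over their backs; the gripper's body (75 mm by 188 mm) begins 65 mm behind the grasp point.
Start: joints at [-1.304, 0.615, -0.013, 1.423, 0.008, 1.103, -0.04], TCP at [0.188, 0.622, 0.219] pointing down, gripper open.
Joint ranges: [-3.12, 3.12], [-0.3, 2.06], [-1.34, 1.32], [0.26, 2.42], [-1.36, 4.5], [0.01, 1.98], [-2.84, 2.84]. Speed limits (rad/s): [2.79, 2.79, 3.14, 3.14, 3.14, 3.14, 3.14].

## Interface

Orientations are given as a unit quaternion [w, x, y, z].
In Python, from cell import get_state, grab_frame, get_calibration, close_job gives the robot as it stands.
- The arm moves only by the tool carry_out, never from a script. Its argument "commands" is a list that holds one entry, the list of rows, each a list of 4 numbers: the shift along the tool's x, y, z in mm, then the turn about the tool's y in rad. A call has 1 to 12 rows; each row is the pose to reach, as a shift and turn from the pose commanded when the call began, along the tool's axes at that moment; what a row does not reach only later rows make up. A row lasts 1/10 s, in which the tool goes at most 50 mm and 8.59 degrees, less where a joint would pass 70% of its speed; a pose out of reach is approached as far as the arm can. A call with a gripper value outside its range is refused whole. "claw" is the gripper's target within -1 to 1 (shut at 1, half-way at 0, fully open at -1), set as the call begins (left out, the last holds). The fingers move at their own pace and stop on an object; the grip force is fixed at half the most. Time passes only in rows, so rows that repeat a pose let the fingers close. It gives the time, the measured TCP pose, the force and the opening at its end, in the units of the state.
- get_state(): the state, without advancing time (a new reading comes with each control period).
- grab_frame(name): name is "scene" or "top" or "wrist"; returns the picture (480x640x3 uint8, blue, green, red); there is no depth.
- get_calibration(name): a dict with "fx", "fy", "cx", "cy" (pixels), "k1" (the pictures are not rectified: a ray, as slopes to the right and down, at radius r is drawn at 1 + k1 r^2 times it, then the intrinsics apply), "cam_to_world" (4x4, takes a point from camera to world coordinates); the wrist camera has in their place "tool_from_camera" (4x4, takes a point from camera to tool coordinates, whose origin is the TCP and whose axes are the tool frame's). Camera axes: x right, y down, z forward; pixel columns grow to the right and rows downward; lengths in m; the calibration is good to about 2 mm. A picture is of the moment at which its call begins: read the wrist's pose just before it. get_calibration takes no time and is no camera call.
- close_job(): hands the job in, once; it reports no verdict.
The state is a dict: "t": time; "joint_positions": joint angles; "joint_velocities": joint speeds; "tau": joint torques, N m; "ee_pos": TCP position; "tcp_rot": TCP orientation; "ft_force": force on the tool from outside, world axes, zero at the start; "ft_torque": the same for the moment, N m; "opening": opening from 0.0 (shut) to 1.0 (fully open).
Only numpy, scipy, OpenCV 4.12 (cv2) and the standard library are available. Lean on these libraries where they do the work, as an engineer would, in place of code of your own. Each camera call takes 0.05 s, during which the arm holds its last target. There are 200 camera calls.

## Task

The connector in the tilting vice still needs its jackscrew. Take the knurled, red-topped jackscrew out of the blue rack, lower it down the deep well in the middle of the yellow connector, let it find its thread by feel - straight in line with the well, never crooked - and turn it clockwise until its flange sits fully home on the rim of the well, then let go. Leave the vice as it is set and everything else on the bench where it stands.

Things in the scene. Friction and masses are not known exactly. Their poses are not given: they have to be found in the camera images.
- jackscrew: Steel jackscrew, 106 mm long, 0.18 to 0.29 kg, red disc on its top. Origin: centre of the underside of its round flange (36 mm across, 4 mm thick); z axis up its length through the head. It starts hanging upright by its flange in one of the rack's four holes; which hole, and how it is turned, vary. Screw and well are aligned when their z axes are.
- screw_grip (a point): Middle of the jackscrew's knurled cylindrical head, 20 mm above the flange's underside. The head is 30 mm across and reaches from 4 to 36 mm above that underside; it may be gripped from any direction round it.
- screw_nose (a point): Tip of the jackscrew's 12 mm pilot nose, on its axis, 70 mm below the flange's underside. Below the flange come a shoulder 19 mm across down to 20 mm (tapering to 14 mm at 23), a shank 14 mm across, and 63.5 mm down a short coarse right-hand three-start male thread, 19.6 mm across.
- well_mouth (a point): Centre of the well's mouth in the connector, in the plane of the flat rim of its yellow boss (38 mm across, 15 mm above the yellow face; brass contacts 7 mm high on both sides). z axis: out of the well along its axis, leaning 23 to 39 degrees from vertical. Bore 22 mm across with a 2.5 mm 45-degree chamfer. A screw run home has its flange's underside at this point.
- thread_top (a point): Where the female thread begins, on the well's axis 51 mm below the rim; axes as the mouth. Right-hand, three starts (hidden), lead 22.5 mm a turn (3.6 mm a rad). A screw let down straight rests on it with its flange 8 to 15 mm above the rim, at any turn, and is not blocked: clockwise (seen from the head) it runs down 2 to 4.2 rad till the flange stops on the rim. Let go half-way it sags up to 3 mm aside.
- vice: Dark blue tilting bench vice bolted to the bench, 132 mm round base; origin at the centre of its underside; the tilting axis lies along its y axis 80 mm up; the spindle sticks out 126 mm to its +y side. Its -x side faces the robot's left, give or take 33 degrees, and the head leans that way. The head carries the connector, with the mouth of the well 115 mm from the tilting axis.
- vice_tilt (a joint): Tilt of the vice's head (with the connector) in rad, 0 = well vertical, positive = leaning towards the vice's -x side, the middle of the bench. Clamped very stiff; not to be changed.
- rack: Blue plastic rack, 62 x 262 mm, top 88 mm above the bench, origin at the centre of its footprint on the bench. Four 24 mm through holes in a row along its y axis at -90, -30, 30 and 90 mm; fixed. Parts hang in the holes by 36 mm flanges, so take hold across the row (along the rack's x).
- guide_pin_a: Brass guide pin hanging in the rack, 36 mm flange at its origin, plain 18 mm head rising 23 mm above the rack, 64 mm shank below. Leave it.
- guide_pin_b: A second brass guide pin, the same as the first. Leave it.
- extractor: Black contact extractor hanging in the rack, handle 26 mm across rising 56 mm above the rack, 66 mm shank below. Leave it.
- solder_spool: Green spool of solder standing on the bench, 64 mm across, 55 mm high, origin under its centre. Leave it.
- flux_bottle: Amber bottle with white cap, 42 mm across, 95 mm high, origin under its centre. Leave it. Above and to the right of it a fixed white magnifier lamp hangs, 250 x 210 mm, its underside about 0.36 m over the bench.
- screwdriver: Screwdriver with yellow handle lying on the bench, 170 mm long, along its x axis. Leave it.
- spare_shell: Spare connector lying on the bench, grey and yellow, 94 x 50 x 32 mm, origin under its centre. Leave it.
- tip_cleaner: Black round tip cleaner with brass wool, 76 mm across, 54 mm high, origin under its centre. Leave it.
Not all that is in view belongs to the job. What is shaped like the jackscrew but turquoise is not meant.

How it is judged:
On the way, in this order (a step that is already met when the one before it is completed fails the run):
1. the jackscrew is lifted clear of the rack and held nose down along the well's axis over its mouth (within 12 mm of the axis and about 11 degrees of its direction) (z of screw_nose in the frame of well_mouth between -0.04 and 0.06 m and x of screw_nose in the frame of well_mouth between -0.012 and 0.012 m and y of screw_nose in the frame of well_mouth between -0.012 and 0.012 m and angle between the z axis of jackscrew and the z axis of well_mouth, either way round below 0.2 rad), for 0.05 s.
2. the screw has caught in its thread: flange less than 4.5 mm above the rim (which only turning can bring about), straight to within 3.5 degrees (z of jackscrew in the frame of well_mouth below 0.0045 m and distance between jackscrew and well_mouth below 0.012 m and angle between the z axis of jackscrew and the z axis of well_mouth, either way round below 0.06 rad), for 0.1 s.
At the end, for the whole second after the job is handed in: The jackscrew is threaded home: flange within 2 mm of the rim of the well and centred within 5 mm, straight in the well within 3.4 degrees, at rest and released; the connector's mouth has not moved more than 6 mm and no bystander more than 30 mm (z of jackscrew in the frame of well_mouth between -0.003 and 0.002 m and distance between jackscrew and well_mouth below 0.005 m and angle between the z axis of jackscrew and the z axis of well_mouth, either way round below 0.06 rad and linear speed of jackscrew below 0.01 m/s and distance of well_mouth from where it was at the start of the episode below 0.006 m and distance of each of guide_pin_a, guide_pin_b, extractor, solder_spool, flux_bottle, screwdriver, spare_shell, tip_cleaner from where it was at the start of the episode below 0.03 m); the robot touches nothing.
It fails at once if the screw is crooked by more than 6 degrees with its nose down at the thread (cross-threading) (z of screw_nose in the frame of well_mouth below -0.052 m and distance between jackscrew and well_mouth below 0.03 m and angle between the z axis of jackscrew and the z axis of well_mouth, either way round above 0.1 rad).
It fails at once if the vice's setting is shifted by more than 10 mm at the connector (distance of well_mouth from where it was at the start of the episode above 0.01 m).
It fails at once if a bystander is moved more than 40 mm (distance of any of guide_pin_a, guide_pin_b, extractor, solder_spool, flux_bottle, screwdriver, spare_shell, tip_cleaner from where it was at the start of the episode above 0.04 m).
It also fails if it takes over 72 s, if anything falls off the work surface, if the arm or the gripper's body presses on something with over 40 N, if the wrist force passes 120 N, or if a joint passes its speed limit or range.

## Working session

There is one attempt and no reset: what is moved stays moved. The work goes in short steps, Python scripts to look and compute and a tool call to move; the robot and the scene stay as the last step left them, time stands still between calls to the robot, and variables do not carry over. Pictures are saved under pics/ and viewed, about 8 in all and at most 12, crops included, and the job is handed in when it is done.

Besides the shell and the picture viewer there is one more tool, called after "Call:" in YAML: its name, and indented under it one key for each argument. carry_out: Moves the arm, as the interface text tells. Its arguments: {"type":"object","properties":{"commands":{"type":"array","items":{"type":"array","items":{"type":"array","items":{"type":"number"}}}},"claw":{"type":"number"}},"required":["commands"]}

```bash
ls; mkdir -p pics
python3 - <<'E'
from cell import *
import cv2
s=get_state();print(s)
for n in("scene","top","wrist"):
    print(n,get_calibration(n)); 
for n in("scene","top"): cv2.imwrite(f"pics/{n}0.png",grab_frame(n))
E
```

```text
pics
{'t': 0.0, 'joint_positions': array([-1.30350074,  0.61589318, -0.01261451,  1.42489512,  0.00810566,
        1.10340532, -0.04038314]), 'joint_velocities': array([ 0.00120821,  0.00076008,  0.0011665 , -0.00177187, -0.00011547,
        0.00208808, -0.00111989]), 'tau': array([-9.07845842e-04, -4.58934152e+01,  2.08771289e-01, -1.65749270e+01,
       -6.11258391e-02,  2.05041992e-02,  2.32394978e-04]), 'ee_pos': array([0.18799543, 0.62138867, 0.21749935]), 'tcp_rot': array([-0.56723216,  0.56833131,  0.42073856, -0.42216853]), 'ft_force': array([ 0.81011722,  0.44373105, -0.0611008 ]), 'ft_torque': array([ 0.04479403, -0.02920295, -0.01324801]), 'opening': 0.9975558040696931}
scene {'fx': 478.039931967011, 'fy': 478.039931967011, 'cx': 314.28758538468634, 'cy': 239.83196053235952, 'k1': 0.02211888327440323, 'cam_to_world': array([[-0.81053129,  0.34944197, -0.4700312 ,  1.05434244],
       [ 0.58565605,  0.4742582 , -0.65733261,  0.67926712],
       [-0.00678345, -0.80806526, -0.58905391,  0.71947789],
       [ 0.        ,  0.        ,  0.        ,  1.        ]])}
top {'fx': 461
[... 183 characters left out ...]
  0.3743375 ],
       [-0.99832884,  0.05461478, -0.0188881 ,  0.03479011],
       [ 0.00446674, -0.25294279, -0.96747093,  1.08844406],
       [ 0.        ,  0.        ,  0.        ,  1.        ]])}
wrist {'fx': 362.87138501405593, 'fy': 362.87138501405593, 'cx': 327.7490431281033, 'cy': 232.41650358154936, 'k1': -0.055380453998859984, 'tool_from_camera': array([[ 9.99999820e-01, -4.21693084e-04,  4.27419124e-04,
         3.43683808e-04],
       [-5.29289292e-04, -2.83013281e-01,  9.59115844e-01,
        -1.66191068e-01],
       [-2.83487230e-04, -9.59115898e-01, -2.83013453e-01,
         7.94970687e-02],
       [ 0.00000000e+00,  0.00000000e+00,  0.00000000e+00,
         1.00000000e+00]])}
```

View pics/scene0.png

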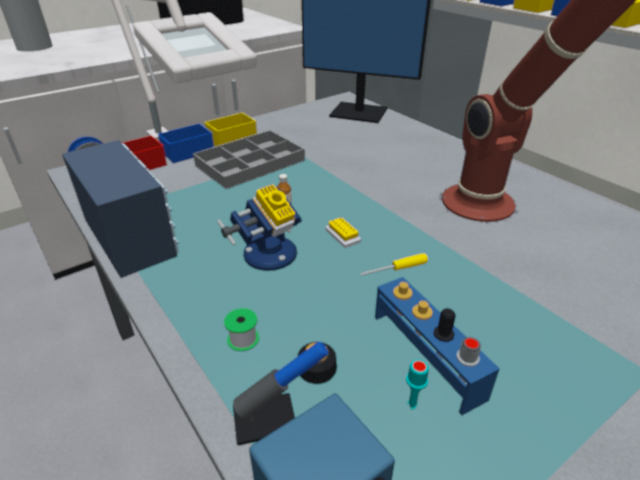

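View pics/top0.png

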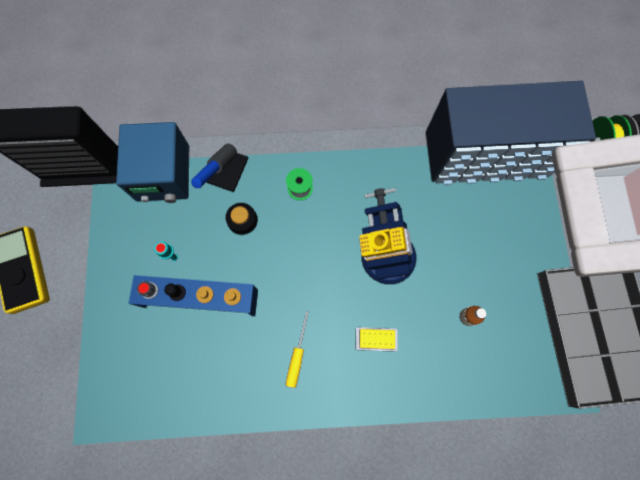

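The pictures show these candidates:
- A grey knurled, red-topped screw in the rack's end hole: top (147,289), scene (471,345).
- A turquoise lookalike standing outside the rack: top (164,250), scene (418,370). This one is not meant.
- The black extractor in the next hole: top (175,292).
- The brass pins: top (204,295) and (232,297).

I choose the rack's end hole. The well is at about (380,240) in top and (279,197) in scene. I'll check close crops of both.

```bash
cat > h.py <<'E'
import numpy as np, cv2
from cell import *
from scipy.spatial.transform import Rotation as R
def cam(n,s=None):
    c=get_calibration(n)
    if n=="wrist":
        s=s or get_state(); q=s["tcp_rot"]; T=np.eye(4)
        T[:3,:3]=R.from_quat([q[1],q[2],q[3],q[0]]).as_matrix(); T[:3,3]=s["ee_pos"]
        c["cam_to_world"]=T@c["tool_from_camera"]
    return c
def ray(c,uv):
    d=np.array([(uv[0]-c["cx"])/c["fx"],(uv[1]-c["cy"])/c["fy"]]); p=d.copy()
    for _ in range(8): p=d/(1+c["k1"]*(p@p))
    M=c["cam_to_world"]; v=M[:3,:3]@np.r_[p,1]; return M[:3,3],v/np.linalg.norm(v)
def onz(c,uv,z):
    o,v=ray(c,uv); return o+v*(z-o[2])/v[2]
def tri(rs):
    A=sum(np.eye(3)-np.outer(v,v) for o,v in rs); b=sum((np.eye(3)-np.outer(v,v))@o for o,v in rs)
    p=np.linalg.solve(A,b); return p,[np.linalg.norm(np.cross(p-o,v))*1e3 for o,v in rs]
def proj(c,P):
    M=c["cam_to_world"]; q=(np.atleast_2d(P)-M[:3,3])@M[:3,:3]; p=q[:,:2]/q[:,2:]
    p=p*(1+c["k1"]*(p**2).sum(1,keepdims=True)); return p*c["fx"]+[c["cx"],c["cy"]]
E
python3 - <<'E'
from h import *
t=cv2.imread("pics/top0.png");s=cv2.imread("pics/scene0.png")
def crop(i,u,v,w,h): return cv2.resize(i[v:v+h,u:u+w],(400,300),interpolation=cv2.INTER_CUBIC)
a=np.hstack([crop(t,335,185,100,75),crop(s,215,165,100,75)])
b=np.hstack([crop(t,120,235,160,120)[:,:],crop(s,370,270,140,105)])
# second row of vice: base
cv2.imwrite("pics/c1.png",np.vstack([a,b]))
def red(i,n):
    m=((i[:,:,2]>150)&(i[:,:,1]<70)&(i[:,:,0]<70)).astype(np.uint8)
    k,l,st,c=cv2.connectedComponentsWithStats(m)
    for j in range(1,k):
        if st[j,4]>15: print(n,c[j],st[j,4])
red(t,"top");red(s,"scene")
E
```

```text
top [160.12 247.4 ] 50
top [143.30952381 287.55952381] 84
scene [471.29591837 343.1122449 ] 98
scene [419.02777778 365.65277778] 72
```

View pics/c1.png

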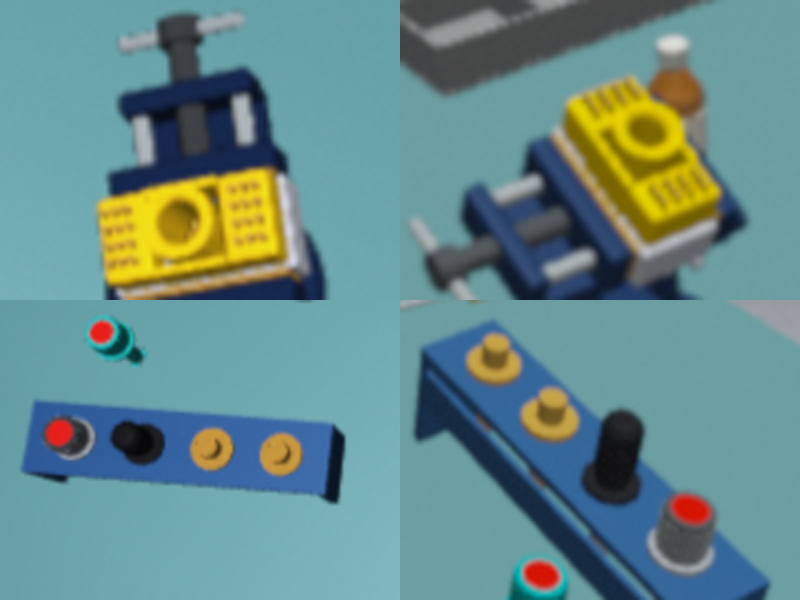

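The close crop confirms it: the grey knurled screw with the white flange and red disc is in the rack's end hole next to the extractor, and the turquoise one is outside. The rim centre is at about (380,240.5) in top and (277,198) in scene.

Run:
```python
from h import *
np.set_printoptions(precision=4,suppress=True)
t=cam("top");s=cam("scene")
print("red top z.125",onz(t,(143.3,287.6),.125),"tri",tri([ray(t,(143.3,287.6)),ray(s,(471.3,343.1))]))
for p in[(148.8,290.2),(204.4,294.2),(232.4,296.6)]: print("flange",onz(t,p,.092))
print("mouth",tri([ray(t,(380,240.5)),ray(s,(277,198))]))
st=get_state();q=st["tcp_rot"];print(R.from_quat([q[1],q[2],q[3],q[0]]).as_matrix())
```

```text
red top z.125 [0.5418 0.3922 0.125 ] tri (array([0.5411, 0.3946, 0.1228]), [np.float64(1.8341968886666709), np.float64(1.8341968886664834)])
flange [0.5411 0.3925 0.092 ]
flange [0.5254 0.2732 0.092 ]
flange [0.5167 0.213  0.092 ]
mouth (array([ 0.5992, -0.1013,  0.1788]), [np.float64(3.1181884286784647), np.float64(3.118188428678451)])
[[ 0.2895 -0.0006 -0.9572]
 [ 0.9572 -0.0022  0.2895]
 [-0.0023 -1.     -0.    ]]
```

Call:
carry_out:
  commands:
    - [[-10,0,-34,0.12],[-20,0,-67,0.24],[-30,0,-101,0.36],[-40,0,-135,0.48],[-49,0,-168,0.6],[-59,0,-202,0.72],[-69,0,-236,0.84],[-79,0,-270,0.96],[-89,0,-303,1.08],[-99,0,-337,1.2],[-109,0,-371,1.31],[-117,0,-404,1.414]]
  claw: -1

```text
t: 1.3
ee_pos: [0.5419, 0.3918, 0.2181]
tcp_rot: [-0.705, 0.706, -0.05, 0.05]
ft_force: [0.8, 0.4, 0.1]
opening: 1.003
```

Run:
```python
from h import *
np.set_printoptions(precision=4,suppress=True)
st=get_state();c=cam("wrist",st);i=grab_frame("wrist");cv2.imwrite("pics/w1.png",i)
print(st["t"],st["ee_pos"],st["joint_positions"],c["cam_to_world"])
m=((i[:,:,2]>150)&(i[:,:,1]<70)&(i[:,:,0]<70)).astype(np.uint8)
k,l,s,ce=cv2.connectedComponentsWithStats(m)
for j in range(1,k):
    if s[j,4]>40: print(ce[j],s[j],onz(c,ce[j],.125))
```

```text
1.3 [0.5419 0.3918 0.2181] [-0.858   0.6694  0.372   1.3696 -0.2494  1.15   -0.5988] [[ 0.9899 -0.1354 -0.0412  0.5528]
 [-0.1415 -0.9493 -0.2807  0.4706]
 [-0.0011  0.2837 -0.9589  0.3842]
 [ 0.      0.      0.      1.    ]]
```

View pics/w1.png

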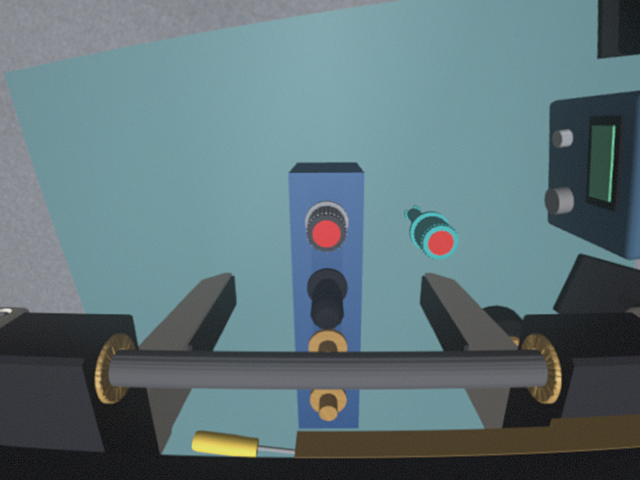

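The wrist view has the red disc at about (326,234). The rack is straight down the picture, the turquoise screw is at (440,243) off to the right, and both fingers are clear.

Run:
```python
from h import *
np.set_printoptions(precision=4,suppress=True)
st=get_state();c=cam("wrist",st);i=cv2.imread("pics/w1.png")
m=((i[:,:,2]>170)&(i[:,:,1]<110)&(i[:,:,0]<110)&(i[:,:,2]-1.*i[:,:,1]>100)).astype(np.uint8)
k,l,s,ce=cv2.connectedComponentsWithStats(m)
M=c["tool_from_camera"]
for j in range(1,k):
    if s[j,4]>100: print(ce[j],s[j],onz(c,ce[j],.125))
q=R.from_quat(np.roll(st["tcp_rot"],-1)).as_matrix()
for n,P in(("top",onz(cam("top"),(143.3,287.6),.125)),("wr",onz(c,(326,234),.125))): print(n,P,(P-st["ee_pos"])@q*1e3)
for u in((292,200),(363,200),(297,390),(360,390)): print("edge",onz(c,u,.088))
```

```text
[325.9685 233.4764] [313 221  27  26 571] [0.5472 0.3874 0.125 ]
[440.5362 242.5362] [429 231  24  24 442] [0.6317 0.3668 0.125 ]
top [0.5418 0.3922 0.125 ] [-8.0215 92.9575  6.1152]
wr [0.5472 0.387  0.125 ] [-1.8788 93.0194  1.7199]
edge [0.5222 0.4093 0.088 ]
edge [0.5804 0.4002 0.088 ]
edge [0.4921 0.2206 0.088 ]
edge [0.5537 0.2107 0.088 ]
```

Run:
```python
from h import *
np.set_printoptions(precision=4,suppress=True)
st=get_state();print(st["t"],st["ee_pos"],R.from_quat(np.roll(st["tcp_rot"],-1)).as_matrix(),st["joint_velocities"])
```

```text
1.35 [0.5482 0.3855 0.218 ] [[ 0.9882  0.0055  0.1531]
 [-0.153  -0.0061  0.9882]
 [ 0.0064 -1.     -0.0052]] [-0.0132 -0.0292  0.009   0.0622  0.0542 -0.0147  0.0793]
```

Call:
carry_out:
  commands:
    - [[0,0,0,0],[0,0,0,0],[0,0,0,0]]

```text
t: 1.65
ee_pos: [0.5393, 0.3948, 0.2183]
tcp_rot: [0.706, -0.705, 0.048, -0.047]
ft_force: [-0.3, 0.6, -0.7]
opening: 0.998
```

Run:
```python
from h import *
np.set_printoptions(precision=4,suppress=True)
st=get_state();c=cam("wrist",st);i=grab_frame("wrist")
m=((i[:,:,2]>170)&(i[:,:,2]-1.*i[:,:,1]>100)&(i[:,:,0]<110)).astype(np.uint8)
k,l,s,ce=cv2.connectedComponentsWithStats(m)
Q=R.from_quat(np.roll(st["tcp_rot"],-1)).as_matrix();print(st["t"],st["ee_pos"],Q)
for j in range(1,k):
    if s[j,4]>100: P=onz(c,ce[j],.125);print(ce[j],P,(P-st["ee_pos"])@Q*1e3)
```

```text
1.65 [0.5393 0.3948 0.2183] [[ 0.9911 -0.0019  0.1333]
 [-0.1333  0.0008  0.9911]
 [-0.002  -1.      0.0006]]
[330.016  236.8663] [0.5402 0.3942 0.125 ] [ 1.1316 93.2546 -0.5751]
[443.6452 246.7719] [0.6245 0.3749 0.125 ] [87.2908 93.0774 -8.4173]
```

Call:
carry_out:
  commands:
    - [[0.5,25,0,0],[1,50,-0.5,0],[1,75,-0.5,0],[1,100,-0.5,0],[1,115,-0.5,0],[1,122,-0.5,0],[1,122,-0.5,0],[1,122,-0.5,0]]

```text
t: 2.5
ee_pos: [0.5426, 0.3931, 0.0978]
tcp_rot: [0.706, -0.705, 0.048, -0.049]
ft_force: [0.5, -0.0, -0.2]
opening: 0.997
```

Call:
carry_out:
  commands:
    - [[0,0,0,0],[0,0,0,0],[0,0,0,0],[0,0,0,0],[0,0,0,0],[0,0,0,0],[0,0,0,0]]
  claw: 1

```text
t: 3.2
ee_pos: [0.5419, 0.3925, 0.0966]
tcp_rot: [-0.705, 0.705, -0.048, 0.048]
ft_force: [0.3, 0.8, -1.1]
opening: 0.445
```

Call:
carry_out:
  commands:
    - [[0,0,0,0],[0,0,0,0],[0,0,0,0],[0,0,0,0],[0,0,0,0]]

```text
t: 3.7
ee_pos: [0.5416, 0.3926, 0.0966]
tcp_rot: [-0.705, 0.706, -0.049, 0.048]
ft_force: [-1.1, -0.7, 0.2]
opening: 0.316
```

Call:
carry_out:
  commands:
    - [[0,-10,0,0],[0,-25,0,0],[0,-40,0,0],[0,-55,0,0],[0,-60,0,0],[0,-60,0,0],[0,-60,0,0]]

```text
t: 4.4
ee_pos: [0.5416, 0.3924, 0.1564]
tcp_rot: [-0.705, 0.706, -0.049, 0.048]
ft_force: [-0.3, -0.3, -1.2]
opening: 0.32
```

Call:
carry_out:
  commands:
    - [[0,0,5,0],[0,0,9,0],[0,0.3,13,0],[0,0.8,17,0],[0,1.3,20,0],[0,1.9,24,0],[0,3,28,0],[0,4,31,0],[0,5,35,0],[0,6.5,39,0],[0,8,42,0],[0,8,42,0]]

```text
t: 5.6
ee_pos: [0.5477, 0.4355, 0.1484]
tcp_rot: [0.706, -0.705, 0.048, -0.048]
ft_force: [0.0, -2.4, -0.5]
opening: 0.315
```

Run:
```python
from h import *
a=grab_frame("scene");w=grab_frame("wrist")
cv2.imwrite("pics/p1.png",np.hstack([cv2.resize(a[200:440,340:580],(400,400),interpolation=cv2.INTER_CUBIC),cv2.resize(w[60:380,170:490],(400,400))]))
```

```text
(no output)
```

View pics/p1.png

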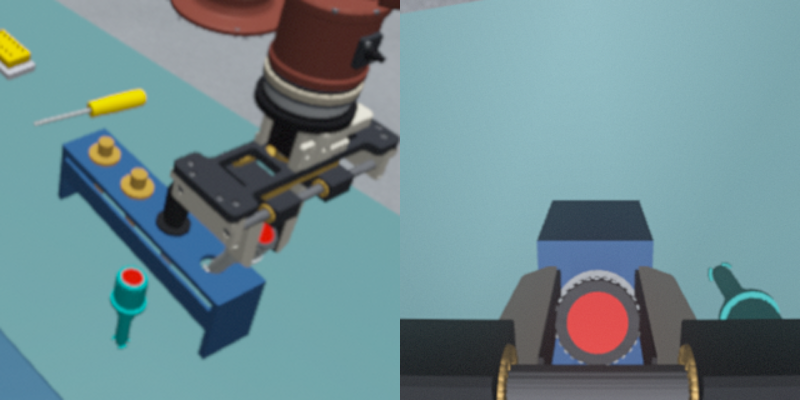

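The pre-tilt worked: the screw is held with its head leaning +y (disc at about (597,323) in the wrist crop), the rack hole is empty and the neighbours are untouched. Next I lift and go to look at the well.

Call:
carry_out:
  commands:
    - [[0,-15,7,0],[0,-30,14,0],[0,-50,16,0],[0,-80,16,0],[0,-110,16,0],[0,-140,16,0],[0,-152,16,0]]

```text
t: 6.4
ee_pos: [0.5506, 0.4524, 0.3045]
tcp_rot: [0.708, -0.703, 0.046, -0.049]
ft_force: [0.5, 0.4, -1.4]
opening: 0.317
```

Call:
carry_out:
  commands:
    - [[10,0,-45,0],[21,0,-93,0],[32,0,-142,0],[43,0,-190,0],[54,0,-240,0],[65,0,-288,0],[76,0,-337,0],[87,0,-386,0],[98,0,-435,0],[109,0,-484,0],[120,0,-533,0],[126,0,-560,0]]

```text
t: 7.6
ee_pos: [0.5977, -0.1269, 0.3]
tcp_rot: [-0.705, 0.706, -0.05, 0.05]
ft_force: [0.9, 0.0, -1.7]
opening: 0.316
```

Call:
carry_out:
  commands:
    - [[4,0,-20,0],[8,0,-38,0],[8,0,-38,0],[8,0,-38,0],[8,0,-38,0]]

```text
t: 8.1
ee_pos: [0.6014, -0.1582, 0.3002]
tcp_rot: [0.706, -0.705, 0.047, -0.047]
ft_force: [-0.7, 0.1, -2.1]
opening: 0.315
```

Run:
```python
from h import *
np.set_printoptions(precision=4,suppress=True)
st=get_state();c=cam("wrist",st);w=grab_frame("wrist");cv2.imwrite("pics/w2.png",w)
np.savez("w2.npz",C=c["cam_to_world"])
print(st["t"],st["ee_pos"],st["ft_force"],st["joint_positions"],c["cam_to_world"])
```

```text
8.1 [ 0.6014 -0.1582  0.3002] [-0.6648  0.1121 -2.0917] [-0.0307  0.5362  0.441   1.3906 -0.2327  1.2667  0.2918] [[ 0.991  -0.1284 -0.0381  0.6115]
 [-0.1339 -0.9512 -0.2781 -0.0798]
 [-0.0006  0.2807 -0.9598  0.4666]
 [ 0.      0.      0.      1.    ]]
```

View pics/w2.png

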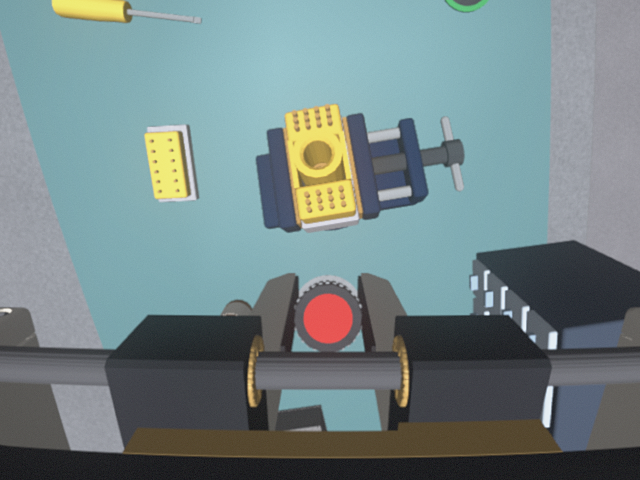

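The wrist view shows the well mouth at about (320,152), the spindle end at (455,152) and the held screw at (328,316), clear of everything. I'll view one zoomed crop to get the geometry.

Run:
```python
from h import *
w=cv2.imread("pics/w2.png");t=cv2.imread("pics/top0.png");s=cv2.imread("pics/scene0.png")
z=lambda i,u,v,n,k,h: cv2.resize(i[v:v+h//k,u:u+n],None,fx=k,fy=k,interpolation=cv2.INTER_CUBIC)
A=z(w,255,90,80,5,300)[:, :400]; A=cv2.resize(w[90:150+75,265:385],(0,0),fx=4,fy=4,interpolation=cv2.INTER_CUBIC)
B=cv2.resize(t[195:290,350:425],(0,0),fx=4,fy=4,interpolation=cv2.INTER_CUBIC)
C=cv2.resize(s[175:275,225:305],(320,400),interpolation=cv2.INTER_CUBIC)
o=np.zeros((600,800,3),np.uint8);o[:540,:480]=A;o[:300,480:780]=B[:300]
o[300:,480:800]=cv2.resize(s[195:270,225:305],(320,300),interpolation=cv2.INTER_CUBIC)
cv2.imwrite("pics/z2.png",o)
```

```text
(no output)
```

View pics/z2.png

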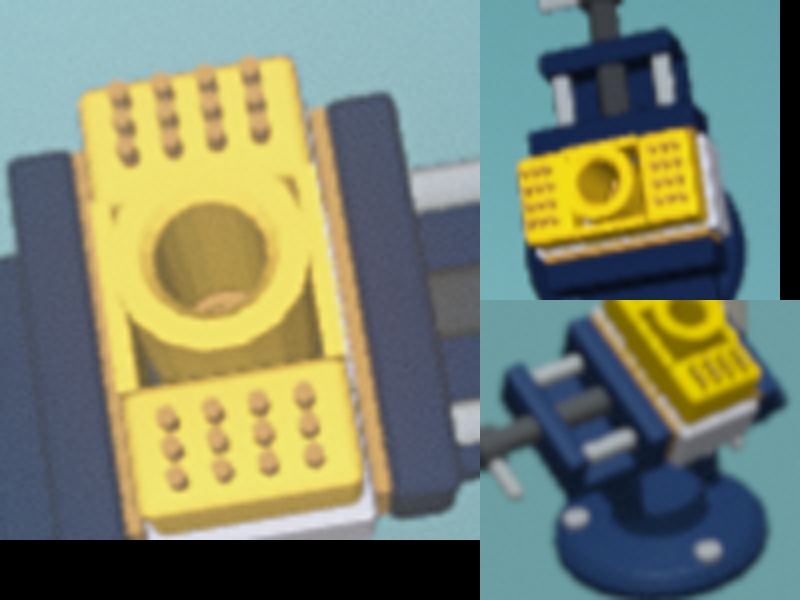

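The crop shows rim centres of wrist (318,154.2), top (380.2,240.4) and scene (277,197.8). The contact rows slope by (137,-22). I'll fit the vice pose (base xy, yaw, tilt) to these.

```bash
cat > fit.py <<'E'
from h import *
from scipy.optimize import least_squares
np.set_printoptions(precision=4,suppress=True)
t=cam("top");s=cam("scene");w=cam("wrist");w["cam_to_world"]=np.load("w2.npz")["C"]
a=np.linspace(0,2*np.pi,180);circ=np.c_[np.cos(a),np.sin(a),0*a]*.066
def geo(p):
    bx,by,yaw,th=p; y=np.array([np.cos(yaw),np.sin(yaw),0]); m=np.array([-y[1],y[0],0])  # m = vice -x dir
    ax=np.sin(th)*m+np.cos(th)*np.array([0,0,1]); return y,m,ax,np.array([bx,by,.08])+.115*ax
def res(p,full=False):
    y,m,ax,M=geo(p); r=[]
    for c,uv,k in((w,(318,154.2),1),(t,(380.2,240.4),1),(s,(277,197.8),1)): r+=list((proj(c,M)[0]-uv)/k)
    B=circ+[p[0],p[1],0.]; e=proj(s,B); r+=[(e[:,0].min()-244)/1.5,(e[:,0].max()-297)/1.5,(e[:,1].max()-270)/1.5]
    e=proj(t,B); r+=[(e[:,0].min()-362)/1.5,(e[:,0].max()-416)/1.5,(e[:,1].max()-283)/1.5]
    e=proj(w,M-.01*ax+np.outer([-.01,.01],y)); d=e[1]-e[0]; r+=[(np.arctan2(d[1],d[0])-np.arctan2(-22,136.5))/.015]
    return np.array(r)
if __name__=="__main__":
    f=least_squares(res,[.6,-.15,0,.5]);p=f.x;y,m,ax,M=geo(p);print(p,"tilt deg",np.degrees(p[3]),"yaw",np.degrees(p[2]),"M",M,"ax",ax);print(res(p))
    print("tri",tri([ray(w,(318,154.2)),ray(t,(380.2,240.4)),ray(s,(277,197.8))]))
    np.savez("fit.npz",p=p)
E
python3 fit.py
```

```text
[ 0.6019 -0.1476  0.0208  0.4367] tilt deg 25.02287886905273 yaw 1.1940974441325583 M [ 0.6009 -0.0989  0.1842] ax [-0.0088  0.4229  0.9061]
[-0.54    0.0815 -2.0191 -0.0752 -1.5953 -1.6458 -1.5297 -1.0618 -0.2971
 -0.443   0.0581  1.378   0.1379]
tri (array([ 0.6   , -0.1004,  0.1798]), [np.float64(1.6350335096342228), np.float64(3.5496888553442223), np.float64(3.311121322093071)])
```

Call:
carry_out:
  commands:
    - [[-4,0,-40,0],[-9,0,-80,0],[-9,0,-80,0],[-9,0,-80,0],[-9,0,-80,0]]

```text
t: 8.65
ee_pos: [0.5821, -0.2363, 0.3005]
tcp_rot: [0.706, -0.705, 0.047, -0.047]
ft_force: [0.2, 0.2, -1.9]
opening: 0.318
```

Run:
```python
from h import *
np.set_printoptions(precision=4,suppress=True)
st=get_state();c=cam("wrist",st);w=grab_frame("wrist");cv2.imwrite("pics/wA.png",w);np.savez("wA.npz",C=c["cam_to_world"])
print(st["ee_pos"],proj(c,[.6,-.1,.182]))
```

```text
[ 0.5821 -0.2363  0.3005] [[327.8693  43.2242]]
```

Call:
carry_out:
  commands:
    - [[-40,0,42,0],[-80,0,84,0],[-120,0,126,0],[-155,0,165,0],[-155,0,170,0],[-155,0,170,0],[-155,0,170,0],[-155,0,170,0]]

```text
t: 9.5
ee_pos: [0.4515, -0.0497, 0.301]
tcp_rot: [-0.705, 0.706, -0.048, 0.049]
ft_force: [0.1, -0.1, -2.1]
opening: 0.316
```

Run:
```python
from h import *
np.set_printoptions(precision=4,suppress=True)
st=get_state();c=cam("wrist",st);w=grab_frame("wrist");cv2.imwrite("pics/wB.png",w);np.savez("wB.npz",C=c["cam_to_world"])
u=proj(c,[.6,-.1,.182])[0];print(st["t"],st["ee_pos"],u)
cA=cam("wrist");cA["cam_to_world"]=np.load("wA.npz")["C"];uA=proj(cA,[.6,-.1,.182])[0]
o=[]
for i,x in((cv2.imread("pics/wA.png"),uA),(w,u)):
    a=np.clip((x-40).astype(int),0,[559,399]);print("corner",a);o.append(cv2.resize(i[a[1]:a[1]+80,a[0]:a[0]+80],(400,400),interpolation=cv2.INTER_CUBIC))
cv2.imwrite("pics/AB.png",np.hstack(o))
```

```text
9.5 [ 0.4515 -0.0497  0.301 ] [509.111  260.1123]
corner [287   3]
corner [469 220]
```

View pics/AB.png

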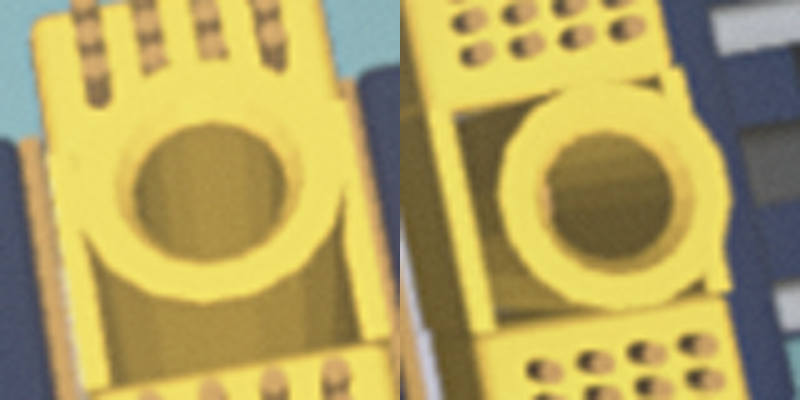

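The crop shows crisp ellipses. In B the outer rim spans x 500–732 and y 80–309 (crop pixels). In A the bore edge spans x 133–288 and y 122–262, with the rim bottom at 302. I'll fit the axis direction to these extents.

```bash
cat > fit2.py <<'E'
from fit import *
V={}
for n in("w2","wA","wB"):
    V[n]=cam("wrist");V[n]["cam_to_world"]=np.load(n+".npz")["C"]
V["t"]=t;V["s"]=s
# view: scale, corner, circle(r,z) -> (xmin,xmax,ymin,ymax)
N=None
obs=[("w2",4,(265,90),(.011,-.0025),(155,268,203,318)),("w2",4,(265,90),(.019,0),(118,312,N,350)),
("wA",5,(287,3),(.011,-.0025),(133,288,122,262)),("wA",5,(287,3),(.019,0),(N,N,N,302)),
("wB",5,(389,220),(.019,0),(500,732,80,309)),("wB",5,(389,220),(.011,-.0025),(N,673,132,258)),
("t",4,(230,195),(.019,0),(567,642,143,222)),("s",4,(115,165),(.019,0),(612,685,100,162))]
obs[0]=obs[0]
names=list(V)
def axf(p):
    y=np.array([np.cos(p[3]),np.sin(p[3]),0]);m=np.array([-y[1],y[0],0]);a=np.sin(p[4])*m+np.cos(p[4])*np.array([0,0,1]);return y,m,a
def res2(p):
    y,m,a=axf(p);x=np.cross(y,a);off=p[5:].reshape(-1,2);r=[]
    an=np.linspace(0,2*np.pi,90)
    for n,k,co,(rad,z),ex in obs:
        e=proj(V[n],p[:3]+z*a+rad*(np.outer(np.cos(an),x)+np.outer(np.sin(an),y)))+off[names.index(n)]
        q=(e[:,0].min(),e[:,0].max(),e[:,1].min(),e[:,1].max())
        for j in range(4):
            if ex[j] is not N: r.append((q[j]-(ex[j]/k+co[j//2]))/.6)
    e=proj(V["w2"],p[:3]-.01*a+np.outer([-.01,.01],y));d=e[1]-e[0];r.append((np.arctan2(d[1],d[0])-np.arctan2(-22,136.5))/.015)
    for q in off: r+=list(q/1.5)
    return np.array(r)
f=least_squares(res2,np.r_[.6,-.1,.182,.02,.45,np.zeros(10)]);p=f.x
cov=np.linalg.inv(f.jac.T@f.jac);sd=np.sqrt(np.diag(cov))
print(p[:5],sd[:5],"yaw,tilt deg",np.degrees(p[3:5]),"axis",axf(p)[2]);print(p[5:]);print(res2(p)[:-10]*.6)
print("z implied",.08+.115*np.cos(p[4]))
np.savez("fit2.npz",M=p[:3],yaw=p[3],tilt=p[4])
E
python3 fit2.py
```

```text
[ 0.601  -0.0982  0.185   0.0252  0.418 ] [0.0007 0.0007 0.0015 0.0146 0.0248] yaw,tilt deg [ 1.4438 23.9469] axis [-0.0102  0.4058  0.9139]
[ 0.5202  0.2813 -0.1456 -0.3696  0.101  -0.4796  2.928   0.3975  1.5572
  1.5582]
[ 0.4045  0.6523  0.4394 -0.8633 -1.1471  0.0071  0.3789  0.1998 -0.1765
  0.3327 -0.2254 -0.0482  0.4911 -0.721   0.3794 -0.2918  0.2138 -0.3673
  0.3565  0.0739 -0.5424  0.6421 -0.7057  0.3609 -0.6101  0.7365 -0.9858
 -0.0982]
z implied 0.18510099163826782
```

The fit is consistent: tilt 24°, yaw 1.4°, mouth (0.601,-0.098,0.185), with the implied z agreeing at 0.185. I'll go above the mouth with the nose about 40 mm out along the axis.

Call:
carry_out:
  commands:
    - [[30,0,4,-0.05],[65,0,9,-0.1],[100,0,14,-0.158],[130,0,19,-0.158],[147,0,21,-0.158],[147,0,21,-0.158],[147,0,21,-0.158],[147,0,21,-0.158]]

```text
t: 10.35
ee_pos: [0.5985, -0.0493, 0.3006]
tcp_rot: [-0.707, 0.707, 0.007, -0.007]
ft_force: [0.0, 0.3, -1.3]
opening: 0.317
```

Run:
```python
from h import *
np.set_printoptions(precision=4,suppress=True)
st=get_state();print(st["t"],st["ee_pos"],R.from_quat(np.roll(st["tcp_rot"],-1)).as_matrix(),st["joint_positions"])
f=np.load("fit2.npz");M=f["M"];th=float(f["tilt"]);y=float(f["yaw"]);ax=np.array([-np.sin(y)*np.sin(th),np.cos(y)*np.sin(th),np.cos(th)])
G=st["ee_pos"]+[0,0,.019];d=G-M;print("axial G",d@ax,"lateral",d-(d@ax)*ax)
a=grab_frame("scene");c=cam("scene");cw=cam("wrist");w=grab_frame("wrist")
u=proj(c,[G,G-.0976*ax,M]);print(u)
A=cv2.resize(a[140:240,225:325],(400,400),interpolation=cv2.INTER_CUBIC)
for q in u: cv2.circle(A,tuple(((q-[225,140])*4).astype(int)),3,(255,0,255),-1)
cv2.imwrite("pics/D.png",np.hstack([A,cv2.resize(w[180:380,230:430],(400,400),interpolation=cv2.INTER_CUBIC)]))
```

```text
10.35 [ 0.5985 -0.0493  0.3006] [[ 0.9998 -0.0011 -0.0195]
 [ 0.0195 -0.0003  0.9998]
 [-0.0011 -1.     -0.0002]] [-0.1933  0.4926  0.3949  1.4533 -0.1935  1.2352  0.2428]
axial G 0.14290063687803484 lateral [-0.0011 -0.009   0.004 ]
[[286.2295 146.2383]
 [277.3031 179.0186]
 [275.4793 196.004 ]]
```

View pics/D.png

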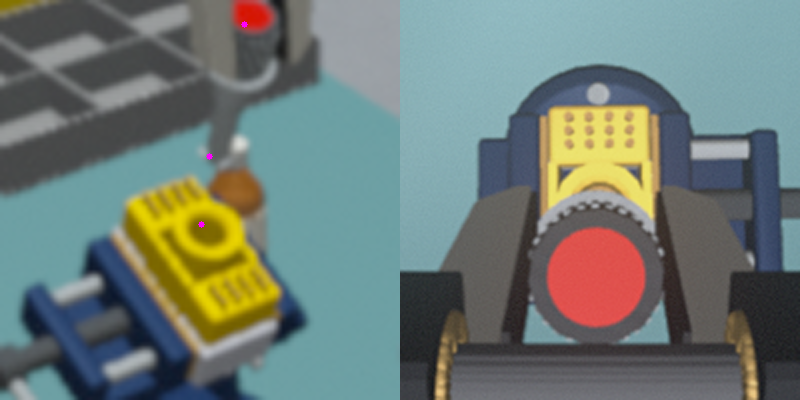

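The scene crop shows the screw over the well, nose at about (222,157) and hole at (209,230). The wrist crop shows the disc at row 318 and the flange's far edge at row 275. I'll estimate the in-hand tilt from those.

Run:
```python
from h import *
from scipy.optimize import least_squares
c=cam("wrist");c["cam_to_world"]=c["tool_from_camera"]
an=np.linspace(0,2*np.pi,200)
def pr(p,s=.0276):
    th,e=p;a=np.array([0,-np.cos(th),np.sin(th)]);x=np.array([1,0,0]);b=np.cross(a,x);G=np.array([0,-.019,e])
    C=lambda r,z:proj(c,G+(z-s)*a+r*(np.outer(np.cos(an),x)+np.outer(np.sin(an),b)))
    return proj(c,G+(.037-s)*a)[0][1],C(.018,.004)[:,1].min(),C(.015,.036)[:,1].min(),C(.015,.036)[:,1].max()
# observed: disc centre row, flange top edge row, head top-circle extents
ob=np.array([318.5,275.0,284,351.])
for th in(20,24,28,32):print(th,np.round(pr((np.radians(th),0)),1))
f=least_squares(lambda p:(np.array(pr(p))-ob)*[1,1,.6,.6],[.45,0]);print(np.degrees(f.x[0]),f.x[1],pr(f.x),ob)
```

```text
20 [312.2 267.3 276.7 347.1]
24 [310.6 270.4 275.3 346.2]
28 [309.1 273.7 274.1 345.1]
32 [307.5 277.1 273.  343.9]
22.22790267522945 -0.0033118981244077104 (np.float64(318.20148272643837), np.float64(274.89116675712296), np.float64(282.94897496276593), np.float64(353.24324204752486)) [318.5 275.  284.  351. ]
```

Call:
carry_out:
  commands:
    - [[1,14,0.5,0],[1,27,1,0],[1,31.5,-1,0],[1,36,-3,0],[1,40.5,-5,0],[1,45.3,-7,0],[1,50,-9,0],[1,54.4,-11.2,0],[1,54.4,-11.2,0]]

```text
t: 11.35
ee_pos: [0.6002, -0.0604, 0.2456]
tcp_rot: [-0.707, 0.707, 0.007, -0.008]
ft_force: [0.6, 0.1, -1.1]
opening: 0.318
```

```bash
cat > chk.py <<'E'
from h import *
np.set_printoptions(precision=4,suppress=True)
st=get_state();f=np.load("fit2.npz");M=f["M"];th=float(f["tilt"]);y=float(f["yaw"]);ax=np.array([-np.sin(y)*np.sin(th),np.cos(y)*np.sin(th),np.cos(th)])
G=st["ee_pos"]+[0,0,.019];d=G-M;Q=R.from_quat(np.roll(st["tcp_rot"],-1)).as_matrix()
print(st["t"],"ee",st["ee_pos"],"axialG mm",d@ax*1e3,"flange h~",d@ax*1e3-27.6,"lat",(d-(d@ax)*ax)*1e3,"F",st["ft_force"],"T",st["ft_torque"],"open mm",st["opening"]*93,"jawyaw",np.degrees(np.arctan2(Q[1,0],Q[0,0])),"j7",st["joint_positions"][6])
E
python3 chk.py
```

```text
11.35 ee [ 0.6002 -0.0604  0.2456] axialG mm 88.1765358234551 flange h~ 60.576535823455096 lat [ 0.0115  2.1075 -0.9355] F [ 0.5642  0.13   -1.1397] T [-0.2058  0.0651  0.0532] open mm 29.592535626365184 jawyaw 1.1549803132445355 j7 0.2805662437735904
```

Call:
carry_out:
  commands:
    - [[0,4.6,-2,0],[0,9.1,-4.1,0],[0,13.7,-6.1,0],[0,18.3,-8.1,0],[0,22.9,-10.2,0],[0,22.9,-10.2,0]]

```text
t: 11.95
ee_pos: [0.6003, -0.0704, 0.2224]
tcp_rot: [-0.707, 0.707, 0.007, -0.008]
ft_force: [-1.4, -0.2, -2.7]
opening: 0.316
```

```bash
python3 chk.py
```

```text
11.95 ee [ 0.6003 -0.0704  0.2224] axialG mm 62.908263994799135 flange h~ 35.308263994799134 lat [-0.1183  2.3318 -1.0366] F [-1.3955 -0.1968 -2.6883] T [-0.2791 -0.0382  0.0203] open mm 29.37780655096564 jawyaw 1.164651881411516 j7 0.3064757142135477
```

Call:
carry_out:
  commands:
    - [[0,3,-1.3,0],[0,6,-2.7,0],[0,9,-4,0],[0,12,-5.3,0],[0,13.7,-6.1,0],[0,13.7,-6.1,0]]

```text
t: 12.55
ee_pos: [0.6007, -0.0762, 0.2092]
tcp_rot: [-0.707, 0.707, 0.007, -0.008]
ft_force: [0.7, -1.0, -2.9]
opening: 0.317
```

```bash
python3 chk.py
python3 - <<'E'
from h import *
w=grab_frame("wrist");s=grab_frame("scene")
cv2.imwrite("pics/E.png",np.hstack([cv2.resize(w[180:380,230:430],(400,400),interpolation=cv2.INTER_CUBIC),cv2.resize(s[140:240,225:325],(400,400),interpolation=cv2.INTER_CUBIC)]))
E
```

```text
12.55 ee [ 0.6007 -0.0762  0.2092] axialG mm 48.51533903222636 flange h~ 20.915339032226356 lat [ 0.1574  2.404  -1.0656] F [ 0.658  -1.0421 -2.8923] T [-0.2926  0.0596  0.0025] open mm 29.504669107047647 jawyaw 1.1914949904997114 j7 0.32197833822493
```

View pics/E.png

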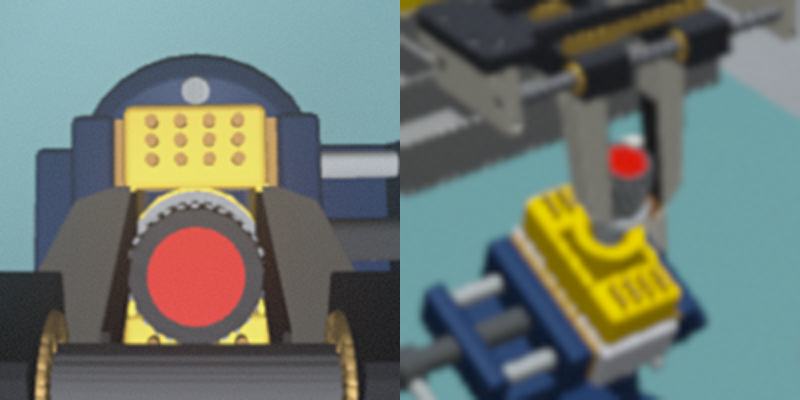

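The screw is well down, with the flange about 21 mm above the rim and straight with the boss in the wrist view. Now I feel for the thread in small steps.

Call:
carry_out:
  commands:
    - [[0,1.5,-0.7,0],[0,3,-1.3,0],[0,4.6,-2,0],[0,4.6,-2,0]]

```text
t: 13.05
ee_pos: [0.6009, -0.0781, 0.2048]
tcp_rot: [-0.707, 0.707, 0.007, -0.007]
ft_force: [0.2, -0.6, -0.7]
opening: 0.316
```

Call:
carry_out:
  commands:
    - [[0,1,-0.4,0],[0,2,-0.8,0],[0,2,-0.8,0]]

```text
t: 13.35
ee_pos: [0.6009, -0.0788, 0.2029]
tcp_rot: [-0.707, 0.707, 0.007, -0.007]
ft_force: [0.2, -0.4, -1.6]
opening: 0.315
```

```bash
python3 chk.py
```

```text
13.35 ee [ 0.6009 -0.0788  0.2029] axialG mm 41.64276083017167 flange h~ 14.042760830171666 lat [ 0.2921  2.51   -1.1111] F [ 0.1996 -0.4009 -1.5916] T [-0.3696 -0.0318  0.016 ] open mm 29.290383420331654 jawyaw 1.1993181385437173 j7 0.3292191195521759
```

Call:
carry_out:
  commands:
    - [[0,1,-0.4,0],[0,1.8,-0.8,0],[0,1.8,-0.8,0]]

```text
t: 13.65
ee_pos: [0.6009, -0.0796, 0.2012]
tcp_rot: [-0.707, 0.707, 0.007, -0.007]
ft_force: [1.3, -0.9, -2.3]
opening: 0.315
```

Call:
carry_out:
  commands:
    - [[0,1,-0.4,0],[0,1.8,-0.8,0],[0,1.8,-0.8,0]]

```text
t: 13.95
ee_pos: [0.6011, -0.0794, 0.2006]
tcp_rot: [0.708, -0.707, -0.008, 0.007]
ft_force: [-1.7, 1.8, 5.1]
opening: 0.315
```

```bash
python3 chk.py
```

```text
13.95 ee [ 0.6011 -0.0794  0.2006] axialG mm 39.24040632359283 flange h~ 11.640406323592828 lat [ 0.4798  2.898  -1.2813] F [-1.7371  1.7733  5.0589] T [ 0.0519  0.5274 -0.1031] open mm 29.2950865426844 jawyaw 1.2365700112726388 j7 0.3331964439500714
```

Contact is felt at a flange height of about 11.6 mm (5 N), so the screw is resting on the thread. First clockwise stroke, following the lead downward.

Call:
carry_out:
  commands:
    - [[0,0.2,-0.1,0.07],[0,0.4,-0.2,0.14],[0,0.7,-0.3,0.22],[0,0.9,-0.4,0.3],[0,0.9,-0.4,0.3]]

```text
t: 14.45
ee_pos: [0.6066, -0.0802, 0.2007]
tcp_rot: [-0.7, 0.7, -0.093, 0.102]
ft_force: [5.2, 0.4, 1.4]
opening: 0.32
```

```bash
python3 chk.py
```

```text
14.45 ee [ 0.6066 -0.0802  0.2007] axialG mm 38.96381528277391 flange h~ 11.363815282773906 lat [ 5.9803  2.2086 -0.9136] F [5.2122 0.4045 1.3669] T [-0.2337 -1.7498  0.3848] open mm 29.775492100530744 jawyaw -15.848149634191573 j7 0.08499024044379443
```

Call:
carry_out:
  commands:
    - [[0,0,0,0],[0,0,0,0],[0,0,0,0],[0.3,-1,-1,-0.15],[0.6,-1,-2,-0.3],[0.9,-1,-2.9,-0.45],[0.9,-1,-2.9,-0.6],[0.9,-1,-2.9,-0.6]]
  claw: 0.1

```text
t: 15.25
ee_pos: [0.6002, -0.0842, 0.1992]
tcp_rot: [0.698, -0.698, -0.112, 0.113]
ft_force: [0.1, 0.2, 0.3]
opening: 0.454
```

```bash
python3 chk.py
cat > red.py <<'E'
from h import *
np.set_printoptions(precision=3,suppress=True)
f=np.load("fit2.npz");M=f["M"];th=float(f["tilt"]);y=float(f["yaw"]);ax=np.array([-np.sin(y)*np.sin(th),np.cos(y)*np.sin(th),np.cos(th)])
for n,r in(("scene",(240,320,130,230)),("wrist",(250,420,200,420))):
    c=cam(n);i=grab_frame(n).astype(float);m=(i[:,:,2]>130)&(i[:,:,2]-i[:,:,1]>80)&(i[:,:,2]-i[:,:,0]>80)
    k=np.zeros_like(m);k[r[2]:r[3],r[0]:r[1]]=1;v,u=np.nonzero(m&k)
    if len(u)<10: print(n,"none",len(u));continue
    p=np.array([u.mean(),v.mean()]);o,d=ray(c,p)
    # closest point on well axis to ray
    A=np.c_[ax,-d];t=np.linalg.lstsq(A,o-M,rcond=None)[0];print(n,p,len(u),"disc axial mm",t[0]*1e3,"flange h",t[0]*1e3-37,"miss mm",(o+t[1]*d-M-t[0]*ax)*1e3)
E
python3 red.py
```

```text
15.25 ee [ 0.6002 -0.0842  0.1992] axialG mm 36.06921011421156 flange h~ 8.469210114211556 lat [-0.4727 -0.5727  0.249 ] F [0.0947 0.1745 0.2747] T [-0.07   -0.0203 -0.0316] open mm 42.24439136251569 jawyaw 18.330555087329767 j7 0.5886356163080241
scene [281.478 185.058] 69 disc axial mm 39.71885206971354 flange h 2.7188520697135417 miss mm [-4.287  3.709 -1.695]
wrist [336.184 298.246] 1888 disc axial mm 42.85662466157813 flange h 5.856624661578131 miss mm [ 0.731  4.812 -2.128]
```

Call:
carry_out:
  commands:
    - [[0.9,0,2.9,0],[0.9,0,2.9,0],[0.9,0,2.9,0],[0.9,0,2.9,0],[0.4,0,1.4,0],[0,0,0,0],[0,0.4,-0.2,0.12],[-0.1,0.7,-0.3,0.24],[-0.1,1.1,-0.5,0.36],[-0.2,1.4,-0.6,0.48],[-0.2,1.8,-0.8,0.6],[-0.2,1.8,-0.8,0.6]]
  claw: 1

```text
t: 16.55
ee_pos: [0.6055, -0.0826, 0.1997]
tcp_rot: [0.701, -0.7, 0.093, -0.1]
ft_force: [4.1, 3.9, 4.0]
opening: 0.319
```

```bash
python3 chk.py;python3 red.py
```

```text
16.55 ee [ 0.6055 -0.0826  0.1997] axialG mm 37.128228741319795 flange h~ 9.528228741319793 lat [ 4.8673  0.5601 -0.1942] F [4.0592 3.8612 3.9745] T [ 0.7296 -1.5397  0.402 ] open mm 29.646091328094354 jawyaw -15.721050665432676 j7 0.09251286402869778
scene [278.757 185.014] 70 disc axial mm 37.38978196782109 flange h 0.38978196782108654 miss mm [-0.293  0.25  -0.114]
wrist [326.047 306.806] 1886 disc axial mm 10.58190128754163 flange h -26.41809871245837 miss mm [-0.086  0.196 -0.088]
```

```bash
cat > red2.py <<'E'
from h import *
import sys
np.set_printoptions(precision=3,suppress=True)
f=np.load("fit2.npz");M=f["M"];th=float(f["tilt"]);y=float(f["yaw"]);ax=np.array([-np.sin(y)*np.sin(th),np.cos(y)*np.sin(th),np.cos(th)])
c=cam("scene");P=lambda a:proj(c,M+a*ax)[0]
def meas(i,name):
    i=i.astype(float);w=np.clip((i[:,:,2]-np.maximum(i[:,:,1],i[:,:,0])-40)/120,0,1);v,u=np.mgrid[:w.shape[0],:w.shape[1]]
    p=np.array([(w*u).sum(),(w*v).sum()])/w.sum()+[225,140]
    # axial along projected axis direction with fixed image bias
    q=p-[1.557,1.558];a0=.045;g=(P(a0+.001)-P(a0-.001))/2;d=q-P(a0);a=a0*1e3+d@g/(g@g)
    print(name,p,"area",w.sum(),"disc axial",a,"h",a-37,"side px",np.cross(g,d)/np.linalg.norm(g),"px/mm",np.linalg.norm(g))
if __name__=="__main__":
    E=cv2.imread("pics/E.png")[:,400:];D=cv2.imread("pics/D.png")[:,:400]
    if len(sys.argv)>1: meas(cv2.resize(E,(100,100),interpolation=cv2.INTER_AREA),"E")
    a=grab_frame("scene");meas(a[140:240,225:325],"now")
E
python3 -W ignore red2.py 1
```

```text
E [281.32  179.929] area 54.383333333333326 disc axial 58.28599568333136 h 21.285995683331357 side px -0.6311870261086799 px/mm 0.3197328498615507
now [278.73  185.042] area 61.733333333333334 disc axial 40.702599734480174 h 3.7025997344801738 side px -1.7462175549394214 px/mm 0.3197328498615507
```

Call:
carry_out:
  commands:
    - [[0,0,0,0],[0,0,0,0],[0,0,0,-0.1],[0,0,0,-0.25],[0,0,0,-0.4],[0,0,0,-0.55],[0,0,0,-0.6],[0,0,0,-0.6]]
  claw: 0.1

```text
t: 17.5
ee_pos: [0.5994, -0.0864, 0.1968]
tcp_rot: [-0.698, 0.698, 0.111, -0.114]
ft_force: [0.9, -0.5, -0.5]
opening: 0.448
```

```bash
python3 chk.py;python3 -W ignore red2.py; python3 red.py|tail -1;python3 - <<'E'
from h import *
w=grab_frame("wrist");s=grab_frame("scene")
cv2.imwrite("pics/F.png",np.hstack([cv2.resize(w[180:380,230:430],(400,400),interpolation=cv2.INTER_CUBIC),cv2.resize(s[140:240,225:325],(400,400),interpolation=cv2.INTER_CUBIC)]))
E
```

```text
17.5 ee [ 0.5994 -0.0864  0.1968] axialG mm 32.98969632751257 flange h~ 5.389696327512567 lat [-1.3415 -1.4986  0.6503] F [ 0.947  -0.5295 -0.4928] T [-0.0667  0.0648  0.0331] open mm 41.68439343138217 jawyaw 18.29070251557897 j7 0.5906579613576954
now [280.714 185.426] area 61.833333333333336 disc axial 41.21789891031299 h 4.217898910312989 side px 0.2674201836227513 px/mm 0.3197328498615507
wrist [340.559 300.047] 1905 disc axial mm 50.04458026815204 flange h 13.044580268152039 miss mm [ 0.675  4.34  -1.919]
```

View pics/F.png

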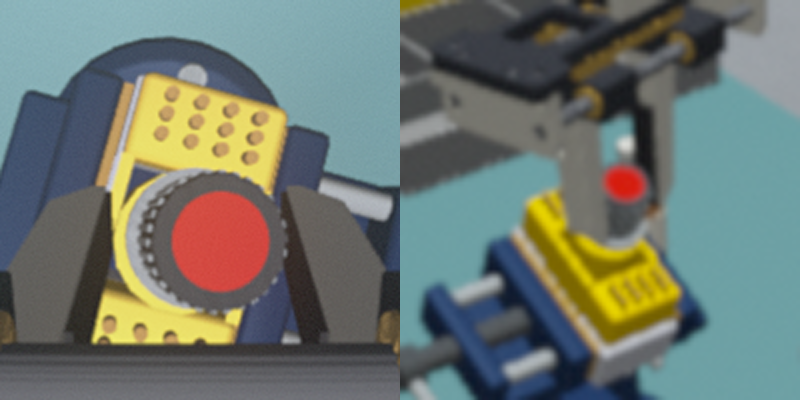

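The picture shows the flange only slightly above the yellow boss, with the screw seated straight (disc at (221,241) in the wrist crop) and the fingers clear. The threading is working, so I repeat the stroke.

Call:
carry_out:
  commands:
    - [[0.9,0,2.9,0],[0.9,0,2.9,0],[0.9,0,2.9,0],[0.9,0,2.9,0],[0.4,0,1.4,0],[0,0,0,0],[0,0.4,-0.2,0.12],[-0.1,0.7,-0.3,0.24],[-0.1,1.1,-0.5,0.36],[-0.2,1.4,-0.6,0.48],[-0.2,1.8,-0.8,0.6],[-0.2,1.8,-0.8,0.6]]
  claw: 1

```text
t: 18.95
ee_pos: [0.6058, -0.0828, 0.1982]
tcp_rot: [0.701, -0.7, 0.093, -0.1]
ft_force: [3.9, 3.9, 5.1]
opening: 0.321
```

```bash
python3 chk.py;python3 -W ignore red2.py
```

```text
18.95 ee [ 0.6058 -0.0828  0.1982] axialG mm 35.662071938092055 flange h~ 8.062071938092053 lat [ 5.1587  0.9614 -0.3691] F [3.8591 3.9335 5.0509] T [ 0.8215 -1.4666  0.4968] open mm 29.80846041145864 jawyaw -15.695910510107135 j7 0.09448778789009163
now [278.534 185.341] area 61.208333333333336 disc axial 39.636933589135126 h 2.6369335891351255 side px -1.854379283664019 px/mm 0.3197328498615507
```

Call:
carry_out:
  commands:
    - [[0,0,0,0],[0,0,0,0],[0,0,0,-0.1],[0,0,0,-0.25],[0,0,0,-0.4],[0,0,0,-0.55],[0,0,0,-0.6],[0,0,0,-0.6]]
  claw: 0.1

```text
t: 19.8
ee_pos: [0.5996, -0.0871, 0.1951]
tcp_rot: [-0.698, 0.698, 0.111, -0.114]
ft_force: [0.1, 0.2, -0.4]
opening: 0.45
```

```bash
python3 chk.py;python3 -W ignore red2.py; python3 red.py|tail -1
```

```text
19.8 ee [ 0.5996 -0.0871  0.1951] axialG mm 31.172767893345856 flange h~ 3.572767893345855 lat [-1.0817 -1.5106  0.6586] F [ 0.1499  0.2145 -0.3543] T [-0.0524  0.0744 -0.0208] open mm 41.873429587262486 jawyaw 18.29480763819206 j7 0.5920950404325164
now [280.32  185.664] area 61.45 disc axial 40.16935372524051 h 3.169353725240512 side px -0.04781560543664039 px/mm 0.3197328498615507
wrist [340.625 301.355] 1921 disc axial mm 50.16556647177711 flange h 13.165566471777112 miss mm [ 0.684  3.884 -1.717]
```

Call:
carry_out:
  commands:
    - [[0.9,0,2.9,0],[0.9,0,2.9,0],[0.9,0,2.9,0],[0.9,0,2.9,0],[0.4,0,1.4,0],[0,0,0,0],[0,0.2,-0.1,0.12],[0,0.4,-0.2,0.24],[0,0.6,-0.2,0.36],[-0.1,0.8,-0.3,0.48],[-0.1,1,-0.4,0.6],[-0.1,1,-0.4,0.6]]
  claw: 1

```text
t: 21.15
ee_pos: [0.6056, -0.0838, 0.1966]
tcp_rot: [0.701, -0.7, 0.093, -0.1]
ft_force: [2.5, 4.0, 3.9]
opening: 0.322
```

Call:
carry_out:
  commands:
    - [[0,0,0,0],[0,0,0,0],[0,0,0,-0.1],[0,0,0,-0.25],[0,0,0,-0.4],[0,0,0,-0.55],[0,0,0,-0.6],[0,0,0,-0.6]]
  claw: 0.1

```text
t: 21.95
ee_pos: [0.5997, -0.0877, 0.1942]
tcp_rot: [-0.698, 0.698, 0.111, -0.113]
ft_force: [-0.6, 0.3, -0.3]
opening: 0.449
```

```bash
python3 chk.py;python3 -W ignore red2.py; python3 red.py|tail -1
```

```text
21.95 ee [ 0.5997 -0.0877  0.1942] axialG mm 30.086108243251786 flange h~ 2.4861082432517847 lat [-1.0427 -1.6623  0.7264] F [-0.6061  0.2595 -0.3404] T [-0.0106  0.0407  0.0474] open mm 41.773616544339994 jawyaw 18.28330683213217 j7 0.5926698702726049
now [280.081 185.929] area 60.58333333333333 disc axial 39.17005037976943 h 2.170050379769428 side px -0.2062664753806907 px/mm 0.3197328498615507
wrist [340.158 302.   ] 1918 disc axial mm 49.119602810561005 flange h 12.119602810561005 miss mm [ 0.674  3.541 -1.565]
```

Call:
carry_out:
  commands:
    - [[0.9,0,2.9,0],[0.9,0,2.9,0],[0.9,0,2.9,0],[0.9,0,2.9,0],[0.4,0,1.4,0],[0,0,0,0],[0,0.2,-0.1,0.12],[0,0.4,-0.2,0.24],[0,0.6,-0.2,0.36],[-0.1,0.8,-0.3,0.48],[-0.1,1,-0.4,0.6],[-0.1,1,-0.4,0.6]]
  claw: 1

```text
t: 23.3
ee_pos: [0.6053, -0.0846, 0.1954]
tcp_rot: [0.701, -0.7, 0.093, -0.1]
ft_force: [2.8, 3.6, 1.6]
opening: 0.323
```

Call:
carry_out:
  commands:
    - [[0,0,0,0],[0,0,0,0],[0,0,0,-0.1],[0,0,0,-0.25],[0,0,0,-0.4],[0,0,0,-0.55],[0,0,0,-0.6],[0,0,0,-0.6]]
  claw: 0.1

```text
t: 24.1
ee_pos: [0.5998, -0.088, 0.1933]
tcp_rot: [-0.698, 0.698, 0.111, -0.113]
ft_force: [0.2, -0.1, -0.1]
opening: 0.446
```

```bash
python3 chk.py;python3 -W ignore red2.py; python3 red.py|tail -1
```

```text
24.1 ee [ 0.5998 -0.088   0.1933] axialG mm 29.140166143291232 flange h~ 1.5401661432912306 lat [-0.9541 -1.552   0.6784] F [ 0.2248 -0.0772 -0.069 ] T [-0.0449  0.0382 -0.0426] open mm 41.48619152692654 jawyaw 18.287926078919437 j7 0.5932894744164048
now [280.719 186.662] area 59.30833333333334 disc axial 37.50182840056726 h 0.5018284005672626 side px 0.6057901439415224 px/mm 0.3197328498615507
wrist [335.922 299.256] 1901 disc axial mm 35.665609742090254 flange h -1.334390257909746 miss mm [ 0.684  3.833 -1.694]
```

Call:
carry_out:
  commands:
    - [[0.9,0,2.9,0],[0.9,0,2.9,0],[0.9,0,2.9,0],[0.9,0,2.9,0],[0.4,0,1.4,0],[0,0,0,0],[0,0.1,0,0.12],[0,0.2,-0.1,0.24],[0,0.3,-0.1,0.36],[0,0.4,-0.2,0.48],[0,0.5,-0.2,0.6],[0,0.5,-0.2,0.6]]
  claw: 1

```text
t: 25.45
ee_pos: [0.6054, -0.0836, 0.195]
tcp_rot: [0.701, -0.699, 0.094, -0.1]
ft_force: [2.9, 5.2, 2.8]
opening: 0.323
```

```bash
python3 chk.py
```

```text
25.45 ee [ 0.6054 -0.0836  0.195 ] axialG mm 32.40449019867409 flange h~ 4.804490198674088 lat [ 4.7161  1.5235 -0.6236] F [2.8927 5.1903 2.7939] T [ 0.9094 -1.1935  0.306 ] open mm 30.04377142302557 jawyaw -15.717556748244458 j7 0.09624461991287372
```

Call:
carry_out:
  commands:
    - [[0,0,0,0],[0,0,0,0],[0,0,0,-0.1],[0,0,0,-0.25],[0,0,0,-0.4],[0,0,0,-0.55],[0,0,0,-0.6],[0,0,0,-0.6]]
  claw: 0.1

```text
t: 26.25
ee_pos: [0.6002, -0.0882, 0.1929]
tcp_rot: [-0.698, 0.698, 0.112, -0.113]
ft_force: [-0.5, 0.5, 0.4]
opening: 0.452
```

```bash
python3 chk.py;python3 -W ignore red2.py; python3 red.py|tail -1
```

```text
26.25 ee [ 0.6002 -0.0882  0.1929] axialG mm 28.679778545006 flange h~ 1.079778545005997 lat [-0.5517 -1.6161  0.7113] F [-0.53    0.4974  0.364 ] T [-0.0201  0.017   0.0126] open mm 42.06498172072979 jawyaw 18.297365999185324 j7 0.5934888350161889
now [280.461 186.993] area 61.26666666666667 disc axial 36.2860326685301 h -0.7139673314699024 side px 0.446143379373473 px/mm 0.3197328498615507
wrist [335.198 299.638] 1881 disc axial mm 35.392865163715626 flange h -1.6071348362843736 miss mm [ 0.687  3.566 -1.576]
```

Call:
carry_out:
  commands:
    - [[0.9,0,2.9,0],[0.9,0,2.9,0],[0.9,0,2.9,0],[0.9,0,2.9,0],[0.4,0,1.4,0],[0,0,0,0],[0,0.1,0,0.12],[0,0.2,-0.1,0.24],[0,0.3,-0.1,0.36],[0,0.4,-0.2,0.48],[0,0.5,-0.2,0.6],[0,0.5,-0.2,0.6]]
  claw: 1

```text
t: 27.6
ee_pos: [0.605, -0.0849, 0.1941]
tcp_rot: [0.701, -0.7, 0.094, -0.1]
ft_force: [3.9, 2.8, 0.6]
opening: 0.327
```

```bash
python3 chk.py
```

```text
27.6 ee [ 0.605  -0.0849  0.1941] axialG mm 31.070102516147884 flange h~ 3.4701025161478825 lat [ 4.2504  0.709  -0.2672] F [3.9124 2.8053 0.5602] T [ 0.4479 -1.2813  0.4215] open mm 30.380504588687497 jawyaw -15.744551133245716 j7 0.09682036779453726
```

Call:
carry_out:
  commands:
    - [[0,0,0,0],[0,0,0,0],[0,0,0,-0.1],[0,0,0,-0.25],[0,0,0,-0.4],[0,0,0,-0.55],[0,0,0,-0.6],[0,0,0,-0.6]]
  claw: 0.1

```text
t: 28.4
ee_pos: [0.5999, -0.0881, 0.1924]
tcp_rot: [-0.698, 0.698, 0.111, -0.113]
ft_force: [-0.1, -0.2, 1.1]
opening: 0.45
```

```bash
python3 chk.py;python3 -W ignore red2.py; python3 red.py|tail -1
```

```text
28.4 ee [ 0.5999 -0.0881  0.1924] axialG mm 28.310256109474672 flange h~ 0.7102561094746704 lat [-0.8319 -1.3776  0.6023] F [-0.1324 -0.1778  1.1099] T [-0.0427  0.036   0.013 ] open mm 41.82808974716823 jawyaw 18.296356426786144 j7 0.5935189864961811
now [280.485 186.71 ] area 58.708333333333336 disc axial 37.1574005194799 h 0.15740051947989997 side px 0.3929389762791405 px/mm 0.3197328498615507
wrist [331.377 302.322] 1872 disc axial mm 26.014194539714783 flange h -10.985805460285217 miss mm [ 0.547  1.976 -0.871]
```

Sag is shrinking (3.6 to 2.0 mm) and the height has plateaued near 0. I'll do more strokes until nothing changes.

Call:
carry_out:
  commands:
    - [[0.5,0,1.9,0],[0.5,0,1.9,0],[0.5,0,1.9,0],[0.5,0,1.9,0],[0.2,0,0.9,0],[0,0,0,0],[0,0,0,0.12],[0,0,0,0.24],[0,0,0,0.36],[0,0,0,0.48],[0,0,0,0.6],[0,0,0,0.6]]
  claw: 1

```text
t: 29.75
ee_pos: [0.6035, -0.0873, 0.1931]
tcp_rot: [-0.699, 0.701, -0.095, 0.099]
ft_force: [0.5, -1.4, -2.1]
opening: 0.328
```

```bash
python3 chk.py
```

```text
29.75 ee [ 0.6035 -0.0873  0.1931] axialG mm 29.17681117235168 flange h~ 1.576811172351679 lat [ 2.7007 -0.9005  0.43  ] F [ 0.463  -1.429  -2.0756] T [-0.5483 -0.7032  0.5091] open mm 30.541875142241103 jawyaw -15.819910651106126 j7 0.0968686973431012
```

Call:
carry_out:
  commands:
    - [[0,0,0,0],[0,0,0,0],[0,0,0,-0.1],[0,0,0,-0.25],[0,0,0,-0.4],[0,0,0,-0.55],[0,0,0,-0.6],[0,0,0,-0.6]]
  claw: 0.1

```text
t: 30.55
ee_pos: [0.6012, -0.0866, 0.193]
tcp_rot: [0.698, -0.698, -0.113, 0.113]
ft_force: [0.5, -0.3, -0.5]
opening: 0.453
```

```bash
python3 chk.py;python3 -W ignore red2.py; python3 red.py|tail -1
```

```text
30.55 ee [ 0.6012 -0.0866  0.193 ] axialG mm 29.43861938649972 flange h~ 1.838619386499719 lat [ 0.4703 -0.3072  0.1416] F [ 0.543  -0.2728 -0.5319] T [-0.068   0.0595 -0.0007] open mm 42.148545933626494 jawyaw 18.38387474514985 j7 0.5931263524061262
now [279.393 186.994] area 56.94166666666667 disc axial 35.38317248955205 h -1.6168275104479477 side px -0.5821426526644153 px/mm 0.3197328498615507
wrist [335.319 306.269] 1847 disc axial mm 45.47952097435738 flange h 8.479520974357378 miss mm [ 0.669  2.289 -1.009]
```

Call:
carry_out:
  commands:
    - [[0.5,0,1.9,0],[0.5,0,1.9,0],[0.5,0,1.9,0],[0.5,0,1.9,0],[0.2,0,0.9,0],[0,0,0,0],[0,0,0,0.12],[0,0,0,0.24],[0,0,0,0.36],[0,0,0,0.48],[0,0,0,0.6],[0,0,0,0.6]]
  claw: 1

```text
t: 31.9
ee_pos: [0.6035, -0.0872, 0.1935]
tcp_rot: [-0.7, 0.701, -0.096, 0.099]
ft_force: [2.2, -0.4, -2.0]
opening: 0.333
```

```bash
python3 chk.py
```

```text
31.9 ee [ 0.6035 -0.0872  0.1935] axialG mm 29.566827500552996 flange h~ 1.966827500552995 lat [ 2.7212 -0.9721  0.4621] F [ 2.1934 -0.4428 -2.0305] T [-0.227  -0.8586  0.4159] open mm 30.93529568312229 jawyaw -15.842284980642686 j7 0.09627794036963552
```

Call:
carry_out:
  commands:
    - [[0,0,0,0],[0,0,0,0],[0,0,0,-0.1],[0,0,0,-0.25],[0,0,0,-0.4],[0,0,0,-0.55],[0,0,0,-0.6],[0,0,0,-0.6]]
  claw: 0.1

```text
t: 32.7
ee_pos: [0.6007, -0.0872, 0.1928]
tcp_rot: [0.698, -0.698, -0.112, 0.113]
ft_force: [-0.6, -0.7, -0.6]
opening: 0.452
```

```bash
python3 chk.py;python3 -W ignore red2.py; python3 red.py|tail -1
```

```text
32.7 ee [ 0.6007 -0.0872  0.1928] axialG mm 29.014751984974357 flange h~ 1.4147519849743553 lat [-0.0816 -0.7763  0.3437] F [-0.5914 -0.7312 -0.6472] T [-0.069   0.0542 -0.0012] open mm 42.03739437279823 jawyaw 18.35212314903672 j7 0.59287321019541
now [279.292 186.777] area 56.324999999999996 disc axial 35.950217949544744 h -1.0497820504552564 side px -0.7370848210743821 px/mm 0.3197328498615507
wrist [335.6   307.114] 1856 disc axial mm 45.09405435421387 flange h 8.094054354213867 miss mm [ 0.528  1.714 -0.755]
```

The height and sag have plateaued. I'll open wide, retreat straight up and look from the side.

Call:
carry_out:
  commands:
    - [[0,0,0,0],[0,0,0,0],[0,-20,0,0],[0,-45,0,0],[0,-75,0,0],[0,-108,0,0.1],[-35,-108,22,0.2],[-70,-108,44,0.3],[-105,-108,66,0.4],[-131,-108,82,0.45],[-131,-108,82,0.45],[-131,-108,82,0.45]]
  claw: -0.5

```text
t: 34.05
ee_pos: [0.4515, -0.0499, 0.3015]
tcp_rot: [0.706, -0.706, 0.045, -0.046]
ft_force: [0.5, -0.1, -0.6]
opening: 0.748
```

Call:
carry_out:
  commands:
    - [[0,0,0,0],[0,0,0,0]]

```text
t: 34.25
ee_pos: [0.4523, -0.0504, 0.3009]
tcp_rot: [-0.705, 0.706, -0.045, 0.046]
ft_force: [-0.1, 0.2, -0.2]
opening: 0.752
```

```bash
python3 -W ignore red2.py; python3 red.py
python3 - <<'E'
from h import *
np.set_printoptions(precision=3,suppress=True)
st=get_state();c=cam("wrist",st);w=grab_frame("wrist");s=grab_frame("scene");np.savez("wF.npz",C=c["cam_to_world"]);cv2.imwrite("pics/wF.png",w)
f=np.load("fit2.npz");M=f["M"];u=proj(c,M)[0];a=np.clip((u-40).astype(int),0,[559,399]);print(st["t"],st["ee_pos"],u,"corner",a)
cv2.imwrite("pics/H.png",np.hstack([cv2.resize(w[a[1]:a[1]+80,a[0]:a[0]+80],(400,400),interpolation=cv2.INTER_CUBIC),cv2.resize(s[160:225,245:310],(400,400),interpolation=cv2.INTER_CUBIC)]))
E
```

```text
now [279.149 186.753] area 60.40833333333333 disc axial 35.90153236021571 h -1.098467639784289 side px -0.8816068922569842 px/mm 0.3197328498615507
scene [278.938 186.615] 65 disc axial mm 32.66867824584373 flange h -4.331321754156271 miss mm [-1.225  1.047 -0.478]
wrist none 0
34.4 [ 0.452 -0.05   0.301] [511.845 260.253] corner [471 220]
```

View pics/H.png

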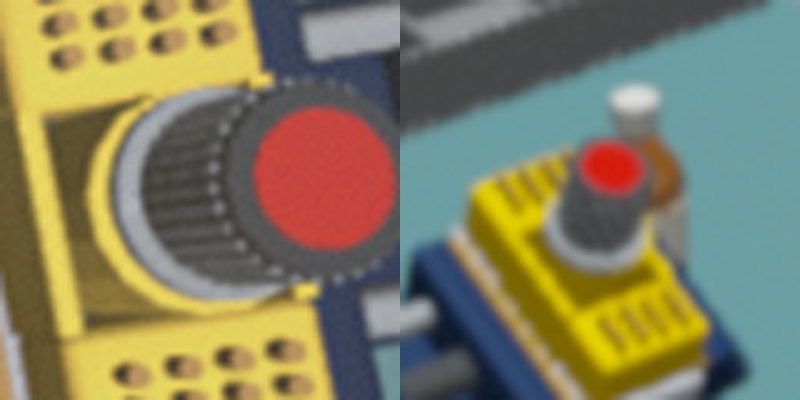

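Run:
```python
from h import *
np.set_printoptions(precision=2,suppress=True)
f=np.load("fit2.npz");M=f["M"];th=float(f["tilt"]);y=float(f["yaw"]);ax=np.array([-np.sin(y)*np.sin(th),np.cos(y)*np.sin(th),np.cos(th)])
J=np.array([np.cos(y),np.sin(y),0]);L=np.cross(ax,J)
cw=cam("wrist");cw["cam_to_world"]=np.load("wF.npz")["C"]
def cen(i,b):
    i=i[b[2]:b[3],b[0]:b[1]].astype(float);w=np.clip((i[:,:,2]-np.maximum(i[:,:,1],i[:,:,0])-40)/100,0,1)
    v,u=np.mgrid[:w.shape[0],:w.shape[1]];return np.array([(w*u).sum(),(w*v).sum()])/w.sum()+[b[0],b[2]],w.sum()
im={"w":cv2.imread("pics/wF.png"),"t":grab_frame("top"),"s":grab_frame("scene")}
P={"w":cen(im["w"],(505,580,225,290)),"t":cen(im["t"],(340,420,200,280)),"s":cen(im["s"],(255,305,160,215))};print(P)
cv2.imwrite("pics/topF.png",im["t"])
C={"w":cw,"t":cam("top"),"s":cam("scene")};off={"w":(.1,-.48),"t":(2.93,.40),"s":(1.557,1.558)}
for bias in(0,1):
  R_={k:ray(C[k],P[k][0]-bias*np.array(off[k])) for k in P}
  for ks in("wts","wt","ws","ts"):
    X,e=tri([R_[k] for k in ks]);d=X-M;print(bias,ks,"axial",d@ax*1e3,"J",d@J*1e3,"L",d@L*1e3,"err",np.array(e))
# expected disc px in wrist view for several h
for h in(0,3,6): print(h,proj(cw,M+(.037+h/1e3)*ax)[0],[ (lambda e:(e[:,0].min(),e[:,1].min(),e[:,1].max()))(proj(cw,M+z*ax+r*(np.outer(np.cos(a:=np.linspace(0,6.28,100)),J)+np.outer(np.sin(a),L)))) for r,z in((.019,0),(.018,h/1e3),(.018,h/1e3+.004))])
```

```text
{'w': (array([535.49, 255.26]), np.float64(533.8799999999999)), 't': (array([390.92, 261.09]), np.float64(656.6399999999999)), 's': (array([279.18, 186.76]), np.float64(64.8))}
0 wts axial 16.47312831642351 J -18.594536445710496 L -10.739055302126205 err [30.12 33.45  6.05]
0 wt axial 83.57656499706735 J -43.931241320939165 L -18.84654292430037 err [28.94 28.94]
0 ws axial 36.4937042241795 J 1.3268782409277708 L 2.7346059185935996 err [1.38 1.38]
0 ts axial -15.780791624976441 J -37.62513228919508 L -23.14274845258959 err [8.31 8.31]
1 wts axial 20.296017694236472 J -17.68332726793955 L -10.13729962939813 err [27.31 32.08  8.58]
1 wt axial 87.5216482696723 J -44.491504793842736 L -16.89640839992781 err [26.41 26.41]
1 ws axial 37.40946234113104 J 2.0026627746929537 L 0.5560371029943731 err [0.79 0.79]
1 ts axial -8.338000002999314 J -34.803836824596274 L -21.46679953982712 err [11.75 11.75]
0 [533.44 257.73] [(np.float64(489.21656562517086), np.float64(237.8159891423474), np.float64(283.009281287907)), (np.float64(490.40841263508935), np.float64(238.98878400550058), np.float64(281.8042588881559)), (np.float64(492.22349446555734), np.float64(238.47252948072628), np.float64(281.8410020713443))]
3 [535.45 257.49] [(np.float64(489.21656562517086), np.float64(237.8159891423474), np.float64(283.009281287907)), (np.float64(491.76535510419495), np.float64(238.60284033468022), np.float64(281.8317473395083)), (np.float64(493.6157815172395), np.float64(238.07649564003358), np.float64(281.86904615109455))]
6 [537.49 257.25] [(np.float64(489.21656562517086), np.float64(237.8159891423474), np.float64(283.009281287907)), (np.float64(493.1486790417528), np.float64(238.2093653132466), np.float64(281.8596511791334)), (np.float64(495.0354809652138), np.float64(237.6726359074616), np.float64(281.8975163464309))]
```

Run:
```python
import cv2,numpy as np
for n in("wF","wB"):
    i=cv2.imread(f"pics/{n}.png");print(n)
    for r in(256,262):print(r,[tuple(int(q) for q in i[r-1:r+2,u].mean(0)) for u in range(484,506)])
```

```text
wF
256 [(44, 76, 89), (45, 78, 90), (47, 77, 90), (45, 79, 91), (58, 119, 136), (84, 181, 206), (96, 212, 231), (93, 206, 228), (78, 157, 176), (85, 103, 110), (133, 127, 126), (164, 159, 156), (172, 168, 164), (172, 168, 164), (154, 151, 149), (91, 93, 93), (62, 68, 70), (65, 70, 72), (68, 74, 75), (64, 71, 72), (61, 66, 69), (64, 69, 72)]
262 [(47, 88, 102), (48, 85, 100), (48, 86, 101), (47, 86, 100), (56, 114, 130), (81, 175, 198), (93, 206, 227), (96, 213, 231), (89, 187, 208), (83, 128, 142), (112, 114, 113), (161, 155, 152), (177, 172, 169), (177, 173, 169), (171, 168, 164), (132, 131, 130), (81, 84, 85), (63, 69, 70), (69, 74, 77), (68, 74, 75), (69, 74, 77), (70, 74, 78)]
wB
256 [(48, 84, 97), (46, 84, 99), (50, 86, 101), (49, 87, 102), (61, 125, 143), (89, 193, 220), (103, 223, 238), (102, 222, 237), (103, 221, 236), (102, 221, 236), (102, 221, 235), (98, 217, 233), (92, 199, 227), (86, 178, 216), (73, 137, 168), (58, 110, 132), (56, 109, 128), (56, 110, 129), (55, 108, 128), (55, 108, 127), (56, 106, 127), (56, 106, 126)]
262 [(54, 107, 124), (47, 89, 106), (51, 93, 109), (48, 90, 106), (57, 109, 125), (76, 163, 187), (96, 212, 231), (103, 223, 237), (102, 222, 236), (102, 221, 235), (102, 221, 236), (101, 220, 235), (89, 198, 224), (86, 178, 214), (88, 161, 198), (68, 120, 145), (50, 90, 107), (49, 90, 104), (50, 91, 106), (50, 92, 106), (47, 88, 104), (50, 90, 106)]
```

Call:
carry_out:
  commands:
    - [[40,0,-42,0],[80,0,-84,0],[120,0,-126,0],[154,0,-167,0],[154,0,-167,0],[154,0,-167,0],[154,0,-167,0],[154,0,-167,0]]

```text
t: 35.4
ee_pos: [0.5823, -0.234, 0.301]
tcp_rot: [0.706, -0.705, 0.045, -0.045]
ft_force: [-0.1, 0.4, -0.3]
opening: 0.746
```

Run:
```python
from h import *
np.set_printoptions(precision=2,suppress=True)
f=np.load("fit2.npz");M=f["M"];th=float(f["tilt"]);y=float(f["yaw"]);ax=np.array([-np.sin(y)*np.sin(th),np.cos(y)*np.sin(th),np.cos(th)])
J=np.array([np.cos(y),np.sin(y),0]);L=np.cross(ax,J)
st=get_state();cg=cam("wrist",st);g=grab_frame("wrist");cv2.imwrite("pics/wG.png",g);np.savez("wG.npz",C=cg["cam_to_world"])
t=grab_frame("top");s=grab_frame("scene")
cw=cam("wrist");cw["cam_to_world"]=np.load("wF.npz")["C"]
def cen(i,b):
    i=i[b[2]:b[3],b[0]:b[1]].astype(float);w=np.clip((i[:,:,2]-np.maximum(i[:,:,1],i[:,:,0])-40)/100,0,1)
    v,u=np.mgrid[:w.shape[0],:w.shape[1]];return np.array([(w*u).sum(),(w*v).sum()])/w.sum()+[b[0],b[2]],w.sum()
q=proj(cg,M+.036*ax)[0].astype(int);print(st["t"],st["ee_pos"],"expect",q)
P={"w":cen(cv2.imread("pics/wF.png"),(505,580,225,290)),"g":cen(g,(q[0]-35,q[0]+35,max(q[1]-35,0),q[1]+35)),"t":cen(t,(355,392,225,255)),"s":cen(s,(255,305,160,215))};print(P)
C={"w":cw,"g":cg,"t":cam("top"),"s":cam("scene")};off={"w":(.1,-.48),"g":(-.15,-.37),"t":(2.93,.40),"s":(1.557,1.558)}
R_={k:ray(C[k],P[k][0]-np.array(off[k])) for k in P}
for ks in("wg","wgs","wgts","gs","ws"):
    X,e=tri([R_[k] for k in ks]);d=X-M;print(ks,"axial",d@ax*1e3,"J",d@J*1e3,"L",d@L*1e3,"err",np.array(e))
```

```text
35.4 [ 0.58 -0.23  0.3 ] expect [327   6]
{'w': (array([535.49, 255.26]), np.float64(533.8799999999999)), 'g': (array([329.91,   7.05]), np.float64(456.29999999999995)), 't': (array([372.29, 234.97]), np.float64(92.41999999999999)), 's': (array([279.18, 186.76]), np.float64(64.78))}
wg axial 34.31698703436284 J 2.3251567184334774 L 0.8735600835082167 err [0.76 0.76]
wgs axial 36.169932448145865 J 1.8232298122665942 L -0.09950687410820058 err [1.35 0.9  0.79]
wgts axial 37.365655531843885 J 2.5920329302133576 L 1.462125966115332 err [0.96 3.01 4.32 1.47]
gs axial 36.07419539945237 J 1.5123903869101107 L -1.1098880714122743 err [0.09 0.09]
ws axial 37.41548884772466 J 1.9996038428269973 L 0.5561359552767836 err [0.79 0.79]
```

The numbers leave the flange height at 0–3 mm (scene with wrist gives 0.4–1.4 mm, the rim strip suggests up to 2–3 mm). I have plenty of time, so I go back for a few more strokes with slight downward preload.

Call:
carry_out:
  commands:
    - [[0,0,37,-0.11],[-1,0,74,-0.22],[-1,0,111,-0.34],[-1,0,148,-0.45],[-1,10,148,-0.45],[-1,35,148,-0.45],[-1,60,148,-0.45],[-1,85,148,-0.45],[-1,100,148,-0.45],[-1,108,148,-0.45],[-1,108,148,-0.45],[-1,108,148,-0.45]]
  claw: -0.2

```text
t: 36.75
ee_pos: [0.6009, -0.0888, 0.1939]
tcp_rot: [-0.698, 0.698, 0.113, -0.112]
ft_force: [0.5, -0.3, 0.0]
opening: 0.602
```

```bash
python3 chk.py;python3 red.py|tail -1
```

```text
36.75 ee [ 0.6009 -0.0888  0.1939] axialG mm 29.313018222153996 flange h~ 1.7130182221539947 lat [ 0.1511 -2.447   1.0881] F [ 0.4959 -0.2694  0.0461] T [-0.0603  0.0899  0.0509] open mm 55.95083580695019 jawyaw 18.384866989095087 j7 0.6102579488457603
wrist [336.626 301.975] 1830 disc axial mm 46.11800009219389 flange h 9.118000092193888 miss mm [ 0.348  1.645 -0.727]
```

Call:
carry_out:
  commands:
    - [[0.9,0.5,2.9,0],[0.9,0.9,2.9,0],[0.9,0.9,2.9,0],[0.9,0.9,2.9,0],[0.9,0.9,2.9,0],[0.9,0.9,2.9,0],[0.9,0.9,2.9,0]]
  claw: 1

```text
t: 37.55
ee_pos: [0.6007, -0.0852, 0.1922]
tcp_rot: [0.698, -0.698, -0.113, 0.113]
ft_force: [0.9, 1.4, 1.5]
opening: 0.331
```

Call:
carry_out:
  commands:
    - [[-0.1,0.5,-0.4,0.1],[-0.2,1,-0.8,0.2],[-0.2,1,-0.8,0.3],[-0.2,1,-0.8,0.4],[-0.2,1,-0.8,0.5],[-0.2,1,-0.8,0.6],[-0.2,1,-0.8,0.6]]

```text
t: 38.25
ee_pos: [0.6024, -0.0867, 0.1921]
tcp_rot: [-0.7, 0.701, -0.096, 0.099]
ft_force: [1.7, 0.2, 1.8]
opening: 0.335
```

```bash
python3 chk.py
```

```text
38.25 ee [ 0.6024 -0.0867  0.1921] axialG mm 28.57640709202552 flange h~ 0.9764070920255179 lat [ 1.6451 -0.089   0.0579] F [1.7369 0.2094 1.7967] T [-0.042  -0.9031  0.4268] open mm 31.197033716114696 jawyaw -15.862848416565152 j7 0.11172174604235023
```

Call:
carry_out:
  commands:
    - [[0,0,0,0],[0,0,0,0],[0,0,0,-0.1],[0,0,0,-0.25],[0,0,0,-0.4],[0,0,0,-0.55],[0,0,0,-0.6],[0,0,0,-0.6]]
  claw: 0.1

```text
t: 39.05
ee_pos: [0.5988, -0.087, 0.1902]
tcp_rot: [0.698, -0.698, -0.111, 0.114]
ft_force: [-0.1, -0.4, 0.5]
opening: 0.451
```

```bash
python3 chk.py;python3 -W ignore red2.py; python3 red.py|tail -1
```

```text
39.05 ee [ 0.5988 -0.087   0.1902] axialG mm 26.70834470026431 flange h~ -0.8916552997356924 lat [-1.9462  0.4394 -0.2169] F [-0.1411 -0.3982  0.4627] T [-0.0781  0.0363 -0.0161] open mm 41.96295257059401 jawyaw 18.337082131860097 j7 0.6072643401289575
now [279.895 186.654] area 53.15 disc axial 36.82999996211927 h -0.17000003788073315 side px -0.18959215563934592 px/mm 0.3197328498615507
wrist [335.506 310.745] 1910 disc axial mm 36.895062959866806 flange h -0.10493704013319416 miss mm [ 0.455  1.232 -0.542]
```

Call:
carry_out:
  commands:
    - [[1.9,-0.3,1,0],[1.9,-0.3,1,0],[1.9,-0.3,1,0],[1.9,-0.3,1,0],[1.9,-0.3,1,0],[1.4,0,0,0.12],[1.4,0,0,0.24],[1.4,0,0,0.36],[1.4,0,0,0.48],[1.4,0,0,0.6],[1.4,0,0,0.7],[1.4,0,0,0.7]]
  claw: 1

```text
t: 40.4
ee_pos: [0.6037, -0.0838, 0.1916]
tcp_rot: [0.695, -0.694, 0.13, -0.133]
ft_force: [-1.4, 3.6, 1.4]
opening: 0.338
```

```bash
python3 chk.py
```

```text
40.4 ee [ 0.6037 -0.0838  0.1916] axialG mm 29.28517973849396 flange h~ 1.6851797384939573 lat [ 2.9294  2.5347 -1.0926] F [-1.3635  3.6347  1.3601] T [ 0.4506 -0.1688  0.4166] open mm 31.45596022755926 jawyaw -21.484221997336924 j7 0.02783479308868102
```

Call:
carry_out:
  commands:
    - [[0,0,0,0],[0,0,0,0],[0,0,0,-0.1],[0,0,0,-0.25],[0,0,0,-0.4],[0,0,0,-0.55],[0,0,0,-0.7],[0,0,0,-0.7]]
  claw: 0.1

```text
t: 41.2
ee_pos: [0.6018, -0.0872, 0.191]
tcp_rot: [-0.698, 0.698, 0.113, -0.112]
ft_force: [-0.7, -0.0, 0.2]
opening: 0.449
```

```bash
python3 chk.py;python3 -W ignore red2.py; python3 red.py|tail -1
```

```text
41.2 ee [ 0.6018 -0.0872  0.191 ] axialG mm 27.395295187758563 flange h~ -0.2047048122414381 lat [ 0.9869 -0.0216  0.0206] F [-0.6923 -0.0007  0.1992] T [-0.0629  0.034   0.0366] open mm 41.722795226361654 jawyaw 18.318328102309472 j7 0.6059314406099637
now [279.492 186.545] area 57.83333333333333 disc axial 36.818110070998685 h -0.18188992900131495 side px -0.6073961319048368 px/mm 0.3197328498615507
wrist [330.314 309.032] 1903 disc axial mm 36.93331718142763 flange h -0.06668281857236735 miss mm [ 0.448  1.101 -0.484]
```

Call:
carry_out:
  commands:
    - [[0.3,0,1,0],[0.3,0,1,0],[0.3,0,1,0],[0.3,0,1,0],[0.3,0,1,0],[0,0,0,0.12],[0,0,0,0.24],[0,0,0,0.36],[0,0,0,0.48],[0,0,0,0.6],[0,0,0,0.7],[0,0,0,0.7]]
  claw: 1

```text
t: 42.55
ee_pos: [0.6038, -0.0831, 0.1914]
tcp_rot: [0.696, -0.694, 0.13, -0.133]
ft_force: [-0.1, 2.7, 1.3]
opening: 0.334
```

```bash
python3 chk.py
```

```text
42.55 ee [ 0.6038 -0.0831  0.1914] axialG mm 29.351578626676744 flange h~ 1.7515786266767428 lat [ 3.082   3.2346 -1.4016] F [-0.1477  2.733   1.2948] T [ 0.7468 -0.3541  0.3284] open mm 31.105212171331743 jawyaw -21.47268591928515 j7 0.027320696132353776
```

Call:
carry_out:
  commands:
    - [[0,0,0,0],[0,0,0,0],[0,0,0,-0.1],[0,0,0,-0.25],[0,0,0,-0.4],[0,0,0,-0.55],[0,0,0,-0.7],[0,0,0,-0.7]]
  claw: 0.1

```text
t: 43.35
ee_pos: [0.6015, -0.0876, 0.1911]
tcp_rot: [-0.698, 0.698, 0.112, -0.112]
ft_force: [-0.3, 0.2, 0.7]
opening: 0.448
```

```bash
python3 chk.py;python3 -W ignore red2.py; python3 red.py|tail -1
```

```text
43.35 ee [ 0.6015 -0.0876  0.1911] axialG mm 27.257728035415415 flange h~ -0.34227196458458664 lat [ 0.7115 -0.4063  0.1884] F [-0.276   0.1744  0.6734] T [-0.0874  0.0518 -0.0042] open mm 41.67182035081556 jawyaw 18.29129677413115 j7 0.6056000371342131
now [279.504 186.497] area 58.21666666666667 disc axial 36.973491146000896 h -0.026508853999104076 side px -0.6089184678691305 px/mm 0.3197328498615507
wrist [330.663 308.971] 1901 disc axial mm 37.13236162271935 flange h 0.13236162271935115 miss mm [ 0.394  0.977 -0.429]
```

The last stroke changed nothing (disc at (279.49,186.55) then (279.50,186.50)), and the commanded turning, about 5.9 rad in all, exceeds the most possible. I retreat and re-measure the rim strip from the same side pose.

Call:
carry_out:
  commands:
    - [[0,0,0,0],[0,0,0,0],[0,-20,0,0],[0,-45,0,0],[0,-75,0,0],[0,-110,0,0.1],[-35,-110,22,0.2],[-70,-110,44,0.3],[-105,-110,66,0.4],[-131,-110,82,0.45],[-131,-110,82,0.45],[-131,-110,82,0.45]]
  claw: -0.5

```text
t: 44.7
ee_pos: [0.4519, -0.0493, 0.3016]
tcp_rot: [0.706, -0.706, 0.045, -0.046]
ft_force: [0.2, 0.8, 0.4]
opening: 0.753
```

Call:
carry_out:
  commands:
    - [[0,0,0,0],[0,0,0,0]]

```text
t: 44.9
ee_pos: [0.4527, -0.0498, 0.3009]
tcp_rot: [-0.705, 0.706, -0.046, 0.046]
ft_force: [0.3, 0.4, -0.3]
opening: 0.748
```

```bash
python3 -W ignore red2.py
python3 - <<'E'
from h import *
np.set_printoptions(precision=2,suppress=True)
f=np.load("fit2.npz");M=f["M"];th=float(f["tilt"]);y=float(f["yaw"]);ax=np.array([-np.sin(y)*np.sin(th),np.cos(y)*np.sin(th),np.cos(th)])
J=np.array([np.cos(y),np.sin(y),0]);L=np.cross(ax,J)
st=get_state();cw=cam("wrist",st);w=grab_frame("wrist");s=grab_frame("scene");cv2.imwrite("pics/wK.png",w)
def cen(i,b):
    i=i[b[2]:b[3],b[0]:b[1]].astype(float);g=np.clip((i[:,:,2]-np.maximum(i[:,:,1],i[:,:,0])-40)/100,0,1)
    v,u=np.mgrid[:g.shape[0],:g.shape[1]];return np.array([(g*u).sum(),(g*v).sum()])/g.sum()+[b[0],b[2]]
a=cen(w,(505,580,225,290));b=cen(s,(255,305,160,215));print(st["t"],st["ee_pos"],a,b,"exp M",proj(cw,M),"exp disc h0",proj(cw,M+.036*ax))
X,e=tri([ray(cw,a-[.1,-.48]),ray(cam("scene"),b-[1.557,1.558])]);d=X-M;print("axial",d@ax*1e3,"J",d@J*1e3,"L",d@L*1e3,e)
for r in(256,262):print(r,[tuple(int(q) for q in w[r-1:r+2,u].mean(0)) for u in range(485,502)])
E
```

```text
now [279.571 186.512] area 58.72500000000001 disc axial 36.98527755880622 h -0.014722441193782743 side px -0.5403799200058513 px/mm 0.3197328498615507
44.95 [ 0.45 -0.05  0.3 ] [532.37 256.88] [279.58 186.51] exp M [[510.69 260.87]] exp disc h0 [[531.48 258.51]]
axial 37.111498279823024 J 0.6717365763408826 L 0.11511898260624744 [np.float64(0.7728522396247888), np.float64(0.7728522396247098)]
256 [(46, 77, 89), (46, 79, 93), (57, 117, 134), (83, 181, 205), (91, 200, 225), (77, 148, 167), (96, 105, 109), (148, 142, 139), (169, 164, 161), (175, 171, 168), (167, 164, 159), (133, 131, 129), (81, 82, 84), (61, 67, 68), (65, 71, 73), (66, 70, 73), (63, 70, 71)]
262 [(47, 84, 99), (49, 89, 104), (62, 127, 146), (84, 186, 210), (92, 203, 228), (82, 158, 177), (95, 110, 114), (143, 137, 134), (168, 163, 160), (170, 166, 163), (167, 164, 160), (144, 141, 139), (93, 94, 94), (63, 69, 70), (61, 66, 69), (65, 70, 73), (65, 70, 73)]
```

```bash
python3 -c "
from cell import *
print(get_state()['t'],close_job())"
```

```text
the job is handed in; nothing more can be done
45.05 None
```

I took the red-topped jackscrew from the rack's end hole and ran it down the well by clockwise regrasp strokes. I then let go, drew the arm clear and handed the job in at 45 s. I believe it is home, but no verdict was reported and my height measurement is close to the limit.

- **Method:** the tool can only turn about the vertical, so I pivoted the screw in the grip against its rack hole to match the well's tilt of about 24°. It met the thread at an estimated flange height of 11.6 mm, with about 5 N.
- **Seating:** the last two strokes left the screw where it was, to within about 0.15 mm. The turning I commanded, about 5.9 rad in all, is more than the 4.2 rad the thread can take. Some of each stroke slipped, so this alone does not prove it is home.
- **Last checks:** the red disc sits 37.1 mm up the well's axis, where 36 to 37 mm is expected for a screw run home. It is 0.7 mm or less off the axis, and there was no force on the tool.
- **Disagreement:** the two side measurements put the flange anywhere from 0 to about 1 mm above the rim, each uncertain by about 1 mm, against a limit of 2 mm. A first check, before the last three strokes, had left up to 3 mm open, so I went back and turned further.
- **Not checked:** I did not measure the vice or the bystanders at the end. I saw no contact with the bystanders; the largest force read on the tool was about 7 N.

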